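# Tighten the pinch screw of the guide-rod clamp with the T-handled hex key

### The job

Tighten the recessed screw of the rod clamp: take the T-handled hex key out of its wooden stand, work its tip gently into the screw's hexagon socket until it is fully home, and only then turn it clockwise until the screw comes up tight against its stop. Then put the key back upright in its stand and let go of it, without disturbing the tin, the pliers or the cork.

Things in the scene. Friction and masses are not known exactly. Their poses are not given: they have to be found in the camera images.
- clamp: grey split clamp block 60 x 96 x 60 mm (x, y, z) on a steel foot plate 80 x 104 x 10 mm, fixed; top face 70 mm above the bench. Origin: centre of the underside, z up. A steel rod, 28 mm thick, 130 mm long, runs through it along x at y = +26 mm, 40 mm up. At y = -20 mm a round 40 mm recess in the top holds a cap screw; its 36 mm head lies 4 mm below the top face.
- socket (a point): on the screw's axis at the mouth of its hexagon socket, level with the top of its head (66 mm above the bench); axes as the clamp's, NOT the hexagon's. Socket: 20 mm across flats, 18 mm deep, vertical. How the hexagon stands differs every time and no pose tells it: look at it or feel for it (it repeats every 60 degrees). Pressing the key lightly does not turn the screw.
- pinch_screw (a joint): how far the screw is turned, rad, growing clockwise seen from above; starts anywhere from 0 to 0.25 (independent of how the hexagon stands) and is tight against its hard stop at 1.1. About 0.15 N m turns it; it stays where it is left.
- hex_key: loose T-handled hex key, about 200 g, standing upright in its stand at the start; origin at the tip (bottom end), z up along the shank. From the tip up: hexagon to 57 mm, a collar 36 mm wide from 57 to 63 mm, a 15 mm round neck, and the T bar from 101 to 123 mm. The hexagon has flats facing the key's x axis and every 60 degrees from it.
- key_bar (a point): centre of the key's T bar, 112 mm above the tip; axes as the key's. The bar is 80 mm long along x, 16 mm wide along y, 22 mm high: grip it across its 16 mm width
- key_tip (a point): centre of the key's tip face; axes as the key's. The first 5 mm are a round tapered nose, 12 mm wide at the tip and 18.4 mm at its top, which enters the socket at any angle and helps to centre the key; above it the hexagon, 19 mm across flats, enters only when lined up with the socket within about 6 degrees and 1 mm
- key_stand: dark wooden block 60 x 60 x 65 mm, fixed to the bench, origin at the centre of its underside, z up; a round hole of 28 mm runs down its middle, 62 mm deep. The key hangs in it with its collar resting on the block's top, tip 8 mm above the bench
- stand_hole (a point): centre of the mouth of the stand's hole, in the block's top face, 65 mm above the bench; z up
- nail_tin: bystander: metal tin of nails, 74 mm wide, 61 mm high; origin at its underside
- pliers: bystander: pliers lying flat, 49 x 165 x 12 mm; origin at the underside
- cork_0: bystander: a cork standing on end, 24 mm wide, 42 mm high; origin at its underside
Things that resemble listed ones, but are neither listed nor needed, are in the scene too. There is more than one size of the hex_key; the one meant has the size given above.

How it is judged:
By the outcome, as a careful person would: the job done as asked, in the order asked, and still so for the second after the job is handed in, with the robot touching nothing.
It also fails if it takes over 72 s, if anything falls off the work surface, if the arm or the gripper's body presses on something with over 40 N, if the wrist force passes 120 N, or if a joint passes its speed limit or range.

### The arm

A 6-joint arm with a two-finger parallel gripper is mounted at the origin on a cart in front of the work surface, level with it; the furniture and walls round the work are solid. World frame = base frame: x ahead of the robot, y to its left, z up, the work surface at z = 0. Lengths are in mm, angles in rad, forces in N, time in s.
With the tool pointing down it reaches from about 275 to 725 mm from the base axis. Payload 5.6 kg.
Tool frame: the origin (TCP) lies at the very end of the fingers, on their centre line; the grasp point (between the pads) lies 19 mm behind it (r.pinch_z is the distance from the TCP to the grasp point, in mm); z points along the fingers, y is the line along which they close (so a half turn about z gives the same grasp; the last joint's range is limited). The gripper opens to 85 mm and grips with 20 to 120 N. Pads are 22 mm wide; open, the fingers measure 114 mm over their backs; the gripper's body (76 mm by 85 mm) begins 54 mm behind the grasp point. The pads swing forward as they close: fully open they stand 13 mm farther back than shut.
Start: joints at [-0.874, 0.255, 0.108, 0, -1.424, -0.285], TCP at [220.161, -504.006, 231.283] pointing down, gripper open.
Joint ranges: [-2.95, 2.95], [-1.21, 1.97], [-1.09, 1.5], [-2.87, 1.71], [-2.94, -0.07], [-3.05, 3.05]. Speed limits (rad/s): [2.57, 2.57, 3.14, 3.14, 3.14, 3.14].

### API

Orientations are given as a unit quaternion [x, y, z, w].
In Python, from cell import r gives the robot as it stands.
- The arm moves only by the tool step_arm, never from a script. Its argument "deltas" is a list of rows, each an object of numbers: "x", "y", "z": the shift along the tool's x, y, z in cm; "wx", "wy", "wz": the turn, a rotation vector about the tool's x, y, z in rad; "gripper": the opening, from -1 (shut) to 1 (fully open). A call has 1 to 20 rows; each row is the pose to reach, as a shift and turn from the pose commanded when the call began, along the tool's axes at that moment; what a row does not reach only later rows make up. A row lasts 1/12 s, in which the tool goes at most 41.7 mm and 7.16 degrees, less where a joint would pass 70% of its speed; a pose out of reach is approached as far as the arm can. A call with a gripper value outside its range is refused whole. The fingers move at their own pace and stop on an object; "newtons" is the grip in N (left out, the last holds). Time passes only in rows, so rows that repeat a pose let the fingers close. It gives the time, the measured TCP pose, the force, the opening and the grip force at its end, in the units of the state.
- r.get_state(): the state, without advancing time (a new reading comes with each control period).
- r.snapshot(name): name is "scene" or "top" or "wrist"; returns (picture, depth): 420x560x3 uint8, red, green, blue; 420x560 float32, mm along the optical axis (not along the pixel's ray), 0 where there is no reading.
- r.calibration(name): a dict with "mtx" (3x3 intrinsics, pixels), "rvec" (rotation vector, rad) and "tvec" (3), from world to camera coordinates, as OpenCV has them. Camera axes: x right, y down, z forward; pixel columns grow to the right and rows downward; lengths in mm; the calibration is good to about 2 mm. The wrist camera is an equidistant fisheye: a pixel r from the principal point sees the ray r / f radians off the axis. A picture is of the moment at which its call begins: read the wrist's pose just before it. calibration takes no time and is no camera call; for the wrist camera it gives the pose at the moment of the call.
- r.hand_in(): hands the job in; it is judged then, once.
The state is a dict: "t": time; "q": joint angles; "qvel": joint speeds; "tau": joint torques, N m; "tool_pos": TCP position; "eef_rot": TCP orientation; "contact_force": force on the tool from outside, world axes, zero at the start; "torque": the same for the moment, N m; "finger_gap": finger opening in mm; "finger_force": force on a finger pad.
Only numpy, scipy, OpenCV 4.12 (cv2) and the standard library are available. Lean on these libraries where they do the work, as an engineer would, in place of code of your own. Each camera call takes 0.05 s, during which the arm holds its last target. There are 200 camera calls.

## Working session

There is one attempt and no reset: what is moved stays moved. The work goes in short steps, Python scripts to look and compute and a tool call to move; the robot and the scene stay as the last step left them, time stands still between calls to the robot, and variables do not carry over. Pictures are saved under pics/ and viewed, at most 10 in all, crops included, and the job is handed in when it is done.

Besides the shell and the picture viewer there is one more tool, called after "Emit:" as name(argument=value, ...), one argument or row to a line, values as JSON. step_arm: Moves the arm, as the interface text tells. Its arguments: {"type":"object","properties":{"deltas":{"type":"array","items":{"type":"object","properties":{"x":{"type":"number"},"y":{"type":"number"},"z":{"type":"number"},"wx":{"type":"number"},"wy":{"type":"number"},"wz":{"type":"number"},"gripper":{"type":"number"}}}},"newtons":{"type":"number"}},"required":["deltas"]}

```bash
mkdir -p pics; ls; python3 - <<'E'
from cell import r
import cv2,numpy as np
s=r.get_state();print(s)
for n in("scene","top"):
    p,d=r.snapshot(n);np.savez(f"{n}.npz",p=p,d=d);cv2.imwrite(f"pics/{n}1.png",p[:,:,::-1]);print(r.calibration(n))
E
```

```text
pics
{'t': 0.0, 'q': array([-8.74387196e-01,  2.55750916e-01,  1.06953090e-01, -4.59243273e-04,
       -1.42391775e+00, -2.84563520e-01]), 'qvel': array([-0.00160013, -0.00072371, -0.00046656,  0.00093237, -0.00038318,
       -0.00177804]), 'tau': array([ 2.30240130e-04, -3.86627340e+01,  2.37933165e+01,  5.36494732e+00,
       -6.07222522e-03,  4.21304003e-05]), 'tool_pos': array([ 219.98034347, -503.52314003,  230.37574849]), 'eef_rot': array([-2.04437348e-01,  9.78879154e-01,  9.53471598e-04, -2.51694415e-04]), 'contact_force': array([0.51088433, 0.67641194, 0.01741162]), 'torque': array([ 0.0027197 , -0.01172968, -0.0047154 ]), 'finger_force': 0.0, 'finger_gap': 85.32477691048065}
{'mtx': array([[404.66103145,   0.        , 282.52352251],
       [  0.        , 404.66103145, 205.47317277],
       [  0.        ,   0.        ,   1.        ]]), 'rvec': array([ 1.25196171, -2.29430164,  0.95690388]), 'tvec': array([586.81364254, 246.02737315, 789.36806795])}
{'mtx': array([[379.91187774,   0.        , 276.08448037],
       [  0.        , 379.91187774, 210.77808009],
       [  0.        ,   0.        ,   1.        ]]), 'rvec': array([ 1.58715083, -2.20720118,  0.69042555]), 'tvec': array([536.69578786, 369.20711919, 752.10788516])}
```

View pics/scene1.png

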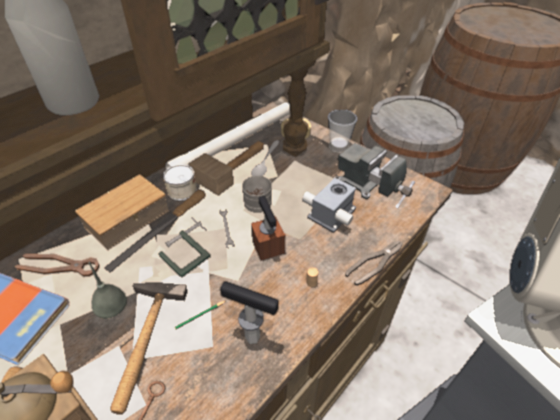

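View pics/top1.png

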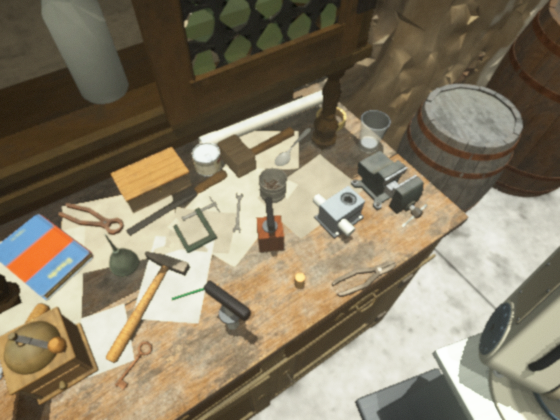

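The wooden stand with its black T key is at about (268,235) in the scene view. The clamp is at (333,203) with its screw recess at (340,188), the tin at (257,192), the cork at (312,277) and the pliers at (375,263). A bigger T key, probably the decoy, is at (250,300).

```bash
cat > h.py <<'E'
import cv2,numpy as np
def cam(c):
    return c["mtx"],cv2.Rodrigues(np.array(c["rvec"]))[0],np.array(c["tvec"]).ravel()
def world(c,d):
    """world xyz per pixel from depth (pinhole)"""
    K,R,t=cam(c);v,u=np.mgrid[:d.shape[0],:d.shape[1]]
    P=np.stack([(u-K[0,2])/K[0,0]*d,(v-K[1,2])/K[1,1]*d,d],-1)
    return (P-t)@R
def ray(c,u,v,z):
    K,R,t=cam(c);o=-R.T@t;k=R.T@np.array([(u-K[0,2])/K[0,0],(v-K[1,2])/K[1,1],1])
    return o+k*(z-o[2])/k[2]
E
python3 - <<'E'
from cell import r
from h import *
for n,(x0,y0,x1,y1) in {"scene":(220,160,420,310),"top":(190,160,430,340)}.items():
    f=np.load(n+".npz");p,d=f["p"],f["d"];W=world(r.calibration(n),d)
    np.save(n+"_W.npy",W)
    cv2.imwrite(f"pics/{n}c.png",cv2.resize(p[y0:y1,x0:x1,::-1],None,fx=4 if n=="scene" else 3.3,fy=4 if n=="scene" else 3.3,interpolation=cv2.INTER_CUBIC))
    # clusters of height bands within workspace
    ok=(d>0)&(W[...,0]>150)&(W[...,0]<750)&(abs(W[...,1])<700)
    for lo,hi in((58,80),(100,140),(30,50)):
        m=(ok&(W[...,2]>lo)&(W[...,2]<hi)).astype(np.uint8)
        k,l,st,ce=cv2.connectedComponentsWithStats(m)
        for i in range(1,k):
            if st[i,4]>25:
                q=W[l==i];print(n,lo,ce[i].round(),st[i,4],q.mean(0).round(),q.min(0).round(),q.max(0).round())
E
```

```text
scene 58 [346. 121.] 53 [738.   1.  70.] [717.  -5.  58.] [750.  10.  80.]
scene 58 [340. 133.] 138 [705.  51.  69.] [687.  12.  58.] [748.  69.  80.]
scene 58 [302. 135.] 26 [749. 150.  72.] [745. 140.  63.] [750. 163.  79.]
scene 58 [374. 173.] 483 [524.  89.  68.] [460.  19.  58.] [616. 133.  80.]
scene 58 [220. 173.] 98 [740. 409.  59.] [722. 374.  58.] [750. 438.  62.]
scene 58 [256. 185.] 90 [650. 354.  60.] [611. 318.  58.] [687. 392.  63.]
scene 58 [333. 195.] 820 [514. 224.  68.] [474. 165.  58.] [562. 274.  73.]
scene 58 [128. 211.] 544 [732. 646.  60.] [704. 558.  58.] [750. 700.  63.]
scene 58 [267. 231.] 506 [504. 414.  65.] [475. 374.  58.] [547. 444.  79.]
scene 58 [250. 323.] 153 [328. 556.  78.] [313. 529.  72.] [356. 572.  80.]
scene 100 [350. 119.] 44 [707.  16. 102.] [684.  -7. 100.] [750.  56. 104.]
scene 100 [373. 155.] 262 [547.  78. 104.] [524.  35. 100.] [572. 115. 108.]
scene 100 [393. 165.] 271 [492.  63. 104.] [470.  20. 100.] [516. 100. 108.]
scene 100 [267. 211.] 302 [504. 412. 126.] [470. 394. 102.] [549. 425. 133.]
scene 100 [513. 256.] 49 [156.  83. 1
[... 2392 characters left out ...]
9.] [638. 320.  30.] [689. 384.  50.]
top 30 [374. 185.] 141 [560. 106.  43.] [513.  79.  35.] [619. 127.  50.]
top 30 [163. 188.] 290 [725. 631.  40.] [704. 557.  30.] [747. 700.  50.]
top 30 [273. 192.] 123 [624. 364.  40.] [614. 325.  30.] [649. 392.  50.]
top 30 [316. 203.] 31 [555. 272.  45.] [543. 265.  39.] [570. 277.  50.]
top 30 [403. 212.] 117 [462.  75.  42.] [434.  39.  31.] [495.  98.  50.]
top 30 [354. 213.] 58 [498. 193.  41.] [489. 164.  30.] [509. 221.  50.]
top 30 [335. 224.] 174 [483. 251.  42.] [447. 211.  30.] [533. 275.  50.]
top 30 [272. 242.] 110 [484. 414.  40.] [477. 385.  30.] [491. 444.  50.]
top 30 [300. 277.] 95 [379. 383.  41.] [369. 371.  30.] [391. 393.  46.]
```

View pics/scenec.png

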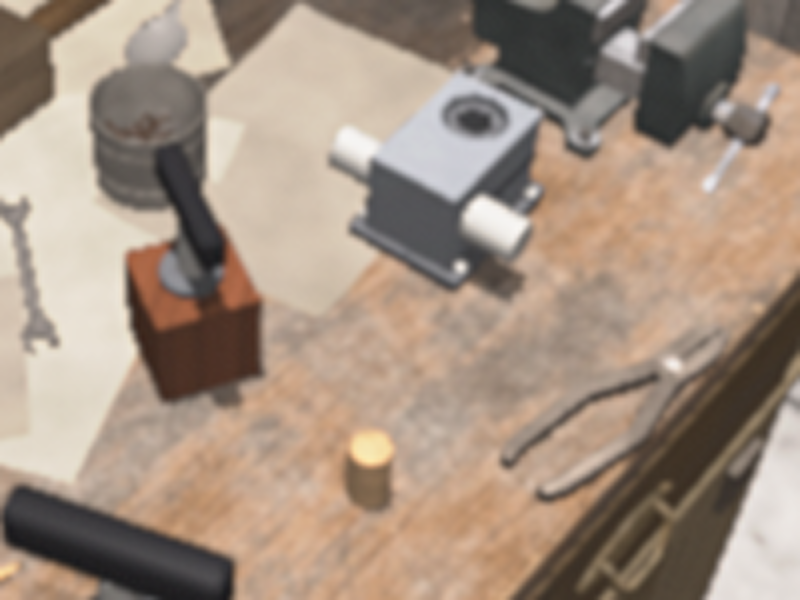

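The stand key is the small one. The crop shows the socket at about (476,117), which is (339,189) in the full image.

```bash
python3 - <<'E'
from cell import r
from h import *
def near(W,d,c,rad,lo,hi): return (d>0)&(np.hypot(W[...,0]-c[0],W[...,1]-c[1])<rad)&(W[...,2]>lo)&(W[...,2]<hi)
for n in("scene","top"):
    f=np.load(n+".npz");d=f["d"];p=f["p"];W=np.load(n+"_W.npy");c=r.calibration(n)
    b=W[near(W,d,(508,411),60,127,136)][:,:2].astype(np.float32);print(n,"bar",cv2.minAreaRect(b),len(b))
    s=W[near(W,d,(508,411),55,61,70)][:,:2].astype(np.float32);print("stand top",cv2.minAreaRect(s),len(s))
    m=near(W,d,(517,222),75,67,76);s=W[m][:,:2].astype(np.float32);print("clamp",cv2.minAreaRect(s),len(s), W[m][:,2].mean())
    g=p.mean(2); m2=near(W,d,(535,195),55,50,76)&(g<75)
    k,l,st,ce=cv2.connectedComponentsWithStats(m2.astype(np.uint8))
    for i in range(1,k):
        if st[i,4]>8: print("dark",ce[i].round(1),st[i],ray(c,*ce[i],66).round(1))
print(ray(r.calibration("scene"),339,189,66))
cc=r.calibration("wrist");K,R,t=cam(cc);s=r.get_state();print(cc["mtx"]); 
from scipy.spatial.transform import Rotation as Ro
T=Ro.from_quat(s["eef_rot"]).as_matrix();print(T.round(3),"cam in tool",T.T@(-R.T@t-s["tool_pos"]),(R@T).round(3))
E
```

```text
scene bar ((509.8043212890625, 409.0707092285156), (15.381381034851074, 79.03414916992188), 77.453125) 203
stand top ((510.8172912597656, 408.5087890625), (60.16767120361328, 63.29106521606445), 78.6732177734375) 412
clamp ((518.035888671875, 219.53515625), (61.47983932495117, 98.3377914428711), 18.65587043762207) 599 69.4709419685943
dark [338.4 189.7] [335 188   7   4  20] [524.2 200.   66. ]
top bar ((511.9766540527344, 408.9834289550781), (15.868412017822266, 79.0388412475586), 77.35094451904297) 211
stand top ((512.5075073242188, 408.81231689453125), (60.05683135986328, 62.766868591308594), 78.28005981445312) 408
clamp ((520.26806640625, 219.5359649658203), (61.42282485961914, 98.03972625732422), 18.482149124145508) 687 70.36153251872308
dark [348.2 198.8] [345 197   6   5  17] [527.6 200.1  66. ]
[525.31838077 197.15163434  66.        ]
[[325.1922621    0.         273.6344237 ]
 [  0.         325.1922621  206.86964859]
 [  0.           0.           1.        ]]
[[-0.916 -0.4   -0.001]
 [-0.4    0.916  0.002]
 [ 0.     0.002 -1.   ]] cam in tool [  69.34442876   -0.46402418 -142.44413145] [[-0.     1.     0.   ]
 [-0.962  0.    -0.274]
 [-0.274 -0.     0.962]]
```

```bash
cat >> h.py <<'E'
from scipy.spatial.transform import Rotation as Ro
def plan(s,x,y,z,yaw):
    """delta (cm, rotvec) in tool axes to TCP x,y,z with tool x at world yaw deg, tool down"""
    a=np.radians(yaw);T1=np.array([[np.cos(a),np.sin(a),0],[np.sin(a),-np.cos(a),0],[0,0,-1]])
    T0=Ro.from_quat(s["eef_rot"])
    return (T0.inv().apply(np.array([x,y,z])-s["tool_pos"])/10).round(3),(T0.inv()*Ro.from_matrix(T1)).as_rotvec().round(4)
E
python3 - <<'E'
from cell import r
from h import *
print(plan(r.get_state(),525,200,150,-12.5))
E
```

```text
(array([-56.112,  52.261,   8.132]), array([ 8.0000e-04,  2.1000e-03, -2.5117e+00]))
```

Emit:
step_arm(
  deltas=[
    {"x": -56.1,"y": 52.3,"z": 3,"wz": -2.512,"gripper": 1},
    {"x": -56.1,"y": 52.3,"z": 3,"wz": -2.512,"gripper": 1},
    {"x": -56.1,"y": 52.3,"z": 3,"wz": -2.512,"gripper": 1},
    {"x": -56.1,"y": 52.3,"z": 3,"wz": -2.512,"gripper": 1},
    {"x": -56.1,"y": 52.3,"z": 3,"wz": -2.512,"gripper": 1},
    {"x": -56.1,"y": 52.3,"z": 3,"wz": -2.512,"gripper": 1},
    {"x": -56.1,"y": 52.3,"z": 3,"wz": -2.512,"gripper": 1},
    {"x": -56.1,"y": 52.3,"z": 3,"wz": -2.512,"gripper": 1},
    {"x": -56.1,"y": 52.3,"z": 3,"wz": -2.512,"gripper": 1},
    {"x": -56.1,"y": 52.3,"z": 3,"wz": -2.512,"gripper": 1},
    {"x": -56.1,"y": 52.3,"z": 3,"wz": -2.512,"gripper": 1},
    {"x": -56.1,"y": 52.3,"z": 3,"wz": -2.512,"gripper": 1},
    {"x": -56.1,"y": 52.3,"z": 3,"wz": -2.512,"gripper": 1},
    {"x": -56.1,"y": 52.3,"z": 3,"wz": -2.512,"gripper": 1},
    {"x": -56.1,"y": 52.3,"z": 3,"wz": -2.512,"gripper": 1},
    {"x": -56.1,"y": 52.3,"z": 3,"wz": -2.512,"gripper": 1},
    {"x": -56.1,"y": 52.3,"z": 3,"wz": -2.512,"gripper": 1},
    {"x": -56.1,"y": 52.3,"z": 3,"wz": -2.512,"gripper": 1},
    {"x": -56.1,"y": 52.3,"z": 3,"wz": -2.512,"gripper": 1},
    {"x": -56.1,"y": 52.3,"z": 3,"wz": -2.512,"gripper": 1},
  ],
)

```text
invalid input at $.deltas[0]: expected keys x, y, z, wx, wy, wz, gripper
```

```bash
python3 - <<'E'
from cell import r
from h import *
s=r.get_state();print(s["q"].round(3));print(plan(s,525,200,130,-12.5))
E
```

```text
[-0.874  0.256  0.107 -0.    -1.424 -0.285]
(array([-56.112,  52.258,  10.132]), array([ 8.0000e-04,  2.1000e-03, -2.5117e+00]))
```

All keys are needed in every row.

Emit:
step_arm(
  deltas=[
    {"x": -56.1,"y": 52.3,"z": 3,"wx": 0,"wy": 0,"wz": -2.512,"gripper": 1},
    {"x": -56.1,"y": 52.3,"z": 3,"wx": 0,"wy": 0,"wz": -2.512,"gripper": 1},
    {"x": -56.1,"y": 52.3,"z": 3,"wx": 0,"wy": 0,"wz": -2.512,"gripper": 1},
    {"x": -56.1,"y": 52.3,"z": 3,"wx": 0,"wy": 0,"wz": -2.512,"gripper": 1},
    {"x": -56.1,"y": 52.3,"z": 3,"wx": 0,"wy": 0,"wz": -2.512,"gripper": 1},
    {"x": -56.1,"y": 52.3,"z": 3,"wx": 0,"wy": 0,"wz": -2.512,"gripper": 1},
    {"x": -56.1,"y": 52.3,"z": 3,"wx": 0,"wy": 0,"wz": -2.512,"gripper": 1},
    {"x": -56.1,"y": 52.3,"z": 3,"wx": 0,"wy": 0,"wz": -2.512,"gripper": 1},
    {"x": -56.1,"y": 52.3,"z": 3,"wx": 0,"wy": 0,"wz": -2.512,"gripper": 1},
    {"x": -56.1,"y": 52.3,"z": 3,"wx": 0,"wy": 0,"wz": -2.512,"gripper": 1},
    {"x": -56.1,"y": 52.3,"z": 3,"wx": 0,"wy": 0,"wz": -2.512,"gripper": 1},
    {"x": -56.1,"y": 52.3,"z": 3,"wx": 0,"wy": 0,"wz": -2.512,"gripper": 1},
    {"x": -56.1,"y": 52.3,"z": 3,"wx": 0,"wy": 0,"wz": -2.512,"gripper": 1},
    {"x": -56.1,"y": 52.3,"z": 3,"wx": 0,"wy": 0,"wz": -2.512,"gripper": 1},
    {"x": -56.1,"y": 52.3,"z": 3,"wx": 0,"wy": 0,"wz": -2.512,"gripper": 1},
    {"x": -56.1,"y": 52.3,"z": 3,"wx": 0,"wy": 0,"wz": -2.512,"gripper": 1},
    {"x": -56.1,"y": 52.3,"z": 3,"wx": 0,"wy": 0,"wz": -2.512,"gripper": 1},
    {"x": -56.1,"y": 52.3,"z": 3,"wx": 0,"wy": 0,"wz": -2.512,"gripper": 1},
    {"x": -56.1,"y": 52.3,"z": 3,"wx": 0,"wy": 0,"wz": -2.512,"gripper": 1},
    {"x": -56.1,"y": 52.3,"z": 3,"wx": 0,"wy": 0,"wz": -2.512,"gripper": 1},
  ],
)

```text
t: 1.77
tool_pos: [525.4, 203.2, 199.1]
eef_rot: [0.994, -0.11, -0.001, 0.001]
contact_force: [0.2, -0.7, -0.5]
finger_gap: 85.4
finger_force: 0.0
```

```bash
python3 - <<'E'
from cell import r
from h import *
s=r.get_state();print(s["q"].round(3),s["tool_pos"]);print(plan(s,525,200,130,-12.5))
E
```

```text
[ 6.460e-01  2.950e-01  8.000e-02 -1.000e-03 -1.359e+00  7.040e-01] [525.43332669 203.24815875 199.10276138]
(array([0.044, 0.315, 6.911]), array([ 0.0016,  0.0022, -0.0025]))
```

Emit:
step_arm(
  deltas=[
    {"x": 0,"y": 0.1,"z": 4.0,"wx": 0,"wy": 0,"wz": 0,"gripper": 1},
    {"x": 0,"y": 0.1,"z": 7.4,"wx": 0,"wy": 0,"wz": 0,"gripper": 1},
    {"x": 0,"y": 0.1,"z": 7.4,"wx": 0,"wy": 0,"wz": 0,"gripper": 1},
    {"x": 0,"y": 0.1,"z": 7.4,"wx": 0,"wy": 0,"wz": 0,"gripper": 1},
    {"x": 0,"y": 0.1,"z": 7.4,"wx": 0,"wy": 0,"wz": 0,"gripper": 1},
  ],
)

```text
t: 2.18
tool_pos: [525.9, 199.1, 129.3]
eef_rot: [0.993, -0.114, 0.001, -0.0]
contact_force: [0.7, -0.3, 1.1]
finger_gap: 85.7
finger_force: 0.0
```

```bash
cat >> h.py <<'E'
def rectify(c,img,z,x0,x1,y0,y1,ppm,interp=cv2.INTER_CUBIC):
    """fisheye wrist picture resampled onto the world plane z: column=x, row=-y"""
    K,R,t=cam(c);X,Y=np.meshgrid(np.arange(x0,x1,1/ppm),np.arange(y1,y0,-1/ppm))
    P=np.stack([X,Y,np.full_like(X,z)],-1)@R.T+t
    rho=np.hypot(P[...,0],P[...,1]);k=np.arctan2(rho,P[...,2])/rho
    return cv2.remap(img,(K[0,0]*k*P[...,0]+K[0,2]).astype(np.float32),(K[1,1]*k*P[...,1]+K[1,2]).astype(np.float32),interp)
E
python3 - <<'E'
from cell import r
from h import *
c=r.calibration("wrist");p,d=r.snapshot("wrist");s=r.get_state();print(s["tool_pos"])
np.savez("w1.npz",p=p,d=d,**{k:c[k] for k in("mtx","rvec","tvec")})
q=rectify(c,p,66,490,560,165,235,8);cv2.imwrite("pics/sock.png",q[:,:,::-1])
cv2.imwrite("pics/w1.png",p[:,:,::-1])
E
```

```text
[526.22239989 199.36508853 129.90523714]
```

View pics/sock.png

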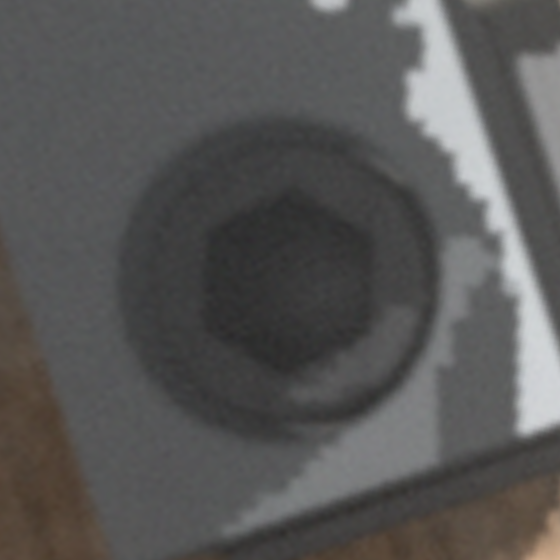

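The rectified view (8 px/mm) shows the hexagon centred at about (290,280), which is world (526.2,200). Its vertices are at (292,185) and (287,372), so flats face about -1.5° from world x.

```bash
python3 - <<'E'
from cell import r
from h import *
f=np.load("w1.npz");q=rectify(f,f["p"],66,490,560,165,235,8)
g=cv2.GaussianBlur(q.mean(2).astype(np.float32),(0,0),2)
for th in (44,48,52,56):
    m=(g<th).astype(np.uint8);k,l,st,ce=cv2.connectedComponentsWithStats(m);i=l[280,290]
    if not i: continue
    M=(l==i).astype(np.uint8);cn=max(cv2.findContours(M,0,1)[0],key=cv2.contourArea);cn=cv2.convexHull(cn)
    mo=cv2.moments(cn);cx,cy=mo["m10"]/mo["m00"],mo["m01"]/mo["m00"]
    D=np.zeros_like(M);cv2.drawContours(D,[cn],-1,1,-1);v,u=np.nonzero(D);z=(u-cx)-1j*(v-cy)
    ph=np.degrees(np.angle((z**6).sum()))/6
    print(th,mo["m00"]/64,490+cx/8,235-cy/8,"vertex angle mod60",ph)
s=r.get_state();print(plan(s,511.5,408.8,190,-12.5))
E
```

```text
(array([ -6.179, -20.073,  -5.984]), array([-0.0023, -0.0034, -0.0114]))
```

Emit:
step_arm(
  deltas=[
    {"x": 0,"y": 0,"z": -4,"wx": 0,"wy": 0,"wz": 0,"gripper": 1},
    {"x": -2,"y": -4,"z": -6,"wx": 0,"wy": 0,"wz": 0,"gripper": 1},
    {"x": -6.2,"y": -20.1,"z": -6.0,"wx": 0,"wy": 0,"wz": -0.01,"gripper": 1},
    {"x": -6.2,"y": -20.1,"z": -6.0,"wx": 0,"wy": 0,"wz": -0.01,"gripper": 1},
    {"x": -6.2,"y": -20.1,"z": -6.0,"wx": 0,"wy": 0,"wz": -0.01,"gripper": 1},
    {"x": -6.2,"y": -20.1,"z": -6.0,"wx": 0,"wy": 0,"wz": -0.01,"gripper": 1},
    {"x": -6.2,"y": -20.1,"z": -6.0,"wx": 0,"wy": 0,"wz": -0.01,"gripper": 1},
    {"x": -6.2,"y": -20.1,"z": -6.0,"wx": 0,"wy": 0,"wz": -0.01,"gripper": 1},
    {"x": -6.2,"y": -20.1,"z": -6.0,"wx": 0,"wy": 0,"wz": -0.01,"gripper": 1},
    {"x": -6.2,"y": -20.1,"z": -6.0,"wx": 0,"wy": 0,"wz": -0.01,"gripper": 1},
  ],
)

```text
t: 3.07
tool_pos: [510.7, 408.1, 188.9]
eef_rot: [0.994, -0.11, 0.001, -0.001]
contact_force: [0.7, 0.1, -0.1]
finger_gap: 85.6
finger_force: 0.0
```

```bash
python3 - <<'E'
from cell import r
from h import *
f=np.load("w1.npz");q=rectify(f,f["p"],66,490,560,165,235,8)
g=cv2.GaussianBlur(q.mean(2).astype(np.float32),(0,0),2);print(g[280,160:420:12].round())
base=g[260:300,270:310].mean()
for th in base+np.array([3,5,7,9]):
    m=(g<th).astype(np.uint8);k,l,st,ce=cv2.connectedComponentsWithStats(m);i=l[280,290]
    if not i: continue
    M=(l==i).astype(np.uint8);cn=max(cv2.findContours(M,0,1)[0],key=cv2.contourArea);cn=cv2.convexHull(cn)
    mo=cv2.moments(cn);cx,cy=mo["m10"]/mo["m00"],mo["m01"]/mo["m00"]
    D=np.zeros_like(M);cv2.drawContours(D,[cn],-1,1,-1);v,u=np.nonzero(D);z=(u-cx)-1j*(v-cy)
    print(th,mo["m00"]/64,490+cx/8,235-cy/8,"vertex",np.degrees(np.angle((z**6).sum()))/6)
c=r.calibration("wrist");s=r.get_state();p,d=r.snapshot("wrist");print(s["tool_pos"])
q=rectify(c,p,131,450,570,350,470,5);cv2.imwrite("pics/bar.png",q[:,:,::-1])
h=cv2.GaussianBlur(q.mean(2).astype(np.float32),(0,0),1)
m=(h<45).astype(np.uint8);k,l,st,ce=cv2.connectedComponentsWithStats(m)
for i in range(1,k):
    if st[i,4]>1500:
        R=cv2.minAreaRect(np.argwhere(l==i)[:,::-1].astype(np.float32));print(450+R[0][0]/5,470-R[0][1]/5,np.array(R[1])/5,R[2])
E
```

```text
[61. 62. 60. 60. 51. 49. 48. 50. 50. 53. 55. 57. 59. 59. 60. 62. 60. 57.
 64. 69. 68. 68.]
58.752925872802734 403.7734375 525.4875499035788 199.66788724854723 vertex 28.43928991302606
60.752925872802734 729.0 524.2495003322188 195.4341161908436 vertex -28.41467390469096
62.752925872802734 981.71875 523.65756870391 198.8709374502626 vertex 16.97033636023564
64.75292587280273 1163.265625 524.9797727862922 199.79051487147802 vertex 17.443985814833823
[510.69350272 408.10563864 188.94394226]
510.5320678710938 407.26226196289065 [72.85603027 19.75244751] 15.945395469665527
```

View pics/bar.png

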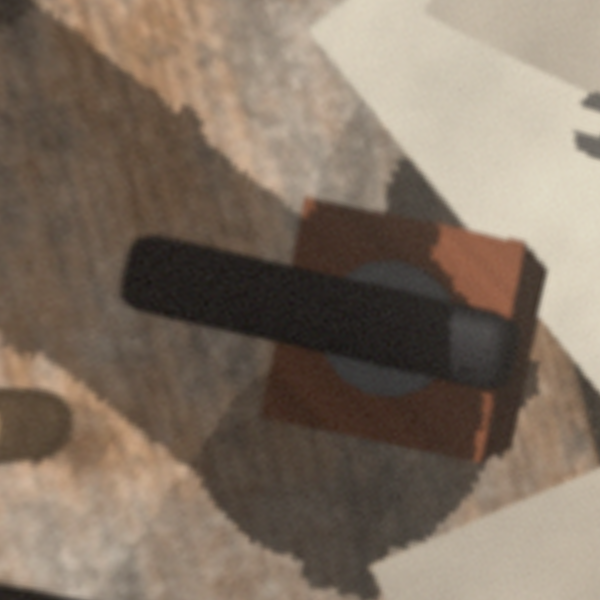

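The bar in the rectified view runs from (125,272) to (515,347), so its centre is about (513,408) at -11 to -12°. I'll descend and grip.

Emit:
step_arm(
  deltas=[
    {"x": 0.1,"y": 0,"z": 3,"wx": 0,"wy": 0,"wz": 0,"gripper": 1},
    {"x": 0.15,"y": 0,"z": 6,"wx": 0,"wy": 0,"wz": 0,"gripper": 1},
    {"x": 0.15,"y": 0,"z": 8.8,"wx": 0,"wy": 0,"wz": 0,"gripper": 1},
    {"x": 0.15,"y": 0,"z": 8.8,"wx": 0,"wy": 0,"wz": 0,"gripper": 1},
    {"x": 0.15,"y": 0,"z": 8.8,"wx": 0,"wy": 0,"wz": 0,"gripper": 0},
    {"x": 0.15,"y": 0,"z": 8.8,"wx": 0,"wy": 0,"wz": 0,"gripper": -0.5},
    {"x": 0.15,"y": 0,"z": 8.8,"wx": 0,"wy": 0,"wz": 0,"gripper": -1},
    {"x": 0.15,"y": 0,"z": 8.8,"wx": 0,"wy": 0,"wz": 0,"gripper": -1},
    {"x": 0.15,"y": 0,"z": 8.8,"wx": 0,"wy": 0,"wz": 0,"gripper": -1},
    {"x": 0.15,"y": 0,"z": 8.8,"wx": 0,"wy": 0,"wz": 0,"gripper": -1},
    {"x": 0.15,"y": 0,"z": 8.8,"wx": 0,"wy": 0,"wz": 0,"gripper": -1},
    {"x": 0.15,"y": 0,"z": 8.8,"wx": 0,"wy": 0,"wz": 0,"gripper": -1},
  ],
  newtons=50,
)

```text
t: 4.12
tool_pos: [512.1, 408.7, 100.5]
eef_rot: [0.994, -0.11, 0.001, -0.001]
contact_force: [-1.6, -0.7, 5.2]
finger_gap: 15.2
finger_force: 49.7
```

Emit:
step_arm(
  deltas=[
    {"x": 0,"y": 0,"z": -2,"wx": 0,"wy": 0,"wz": 0,"gripper": -1},
    {"x": 0,"y": 0,"z": -4,"wx": 0,"wy": 0,"wz": 0,"gripper": -1},
    {"x": 0,"y": 0,"z": -6,"wx": 0,"wy": 0,"wz": 0,"gripper": -1},
    {"x": 0,"y": 0,"z": -8,"wx": 0,"wy": 0,"wz": 0,"gripper": -1},
    {"x": 0,"y": 0,"z": -9,"wx": 0,"wy": 0,"wz": 0,"gripper": -1},
    {"x": 0,"y": 0,"z": -9,"wx": 0,"wy": 0,"wz": 0,"gripper": -1},
    {"x": 0,"y": 0,"z": -9,"wx": 0,"wy": 0,"wz": 0,"gripper": -1},
  ],
  newtons=60,
)

```text
t: 4.7
tool_pos: [511.2, 408.4, 188.4]
eef_rot: [0.994, -0.11, -0.001, 0.0]
contact_force: [1.2, 0.3, -2.6]
finger_gap: 15.6
finger_force: 58.9
```

```bash
python3 - <<'E'
from cell import r
from h import *
s=r.get_state();print(s["tool_pos"],s["contact_force"],s["finger_gap"],s["finger_force"],s["eef_rot"],s["torque"])
T=Ro.from_quat(s["eef_rot"]).as_matrix();print("yaw",np.degrees(np.arctan2(T[1,0],T[0,0])))
for n in("scene","top","wrist"):
    c=r.calibration(n);p,d=r.snapshot(n);np.savez(n+"2.npz",p=p,d=d,**{k:c[k] for k in("mtx","rvec","tvec")})
    p=p[:,:,::-1]
    if n=="scene": a=cv2.resize(p[110:280,180:340],None,fx=3,fy=3,interpolation=2)
    if n=="top": b=cv2.resize(p[110:280,180:340],None,fx=3,fy=3,interpolation=2)
cv2.imwrite("pics/lift.png",cv2.resize(np.hstack([a,b,])[:, :],(800,425)))
E
```

```text
[511.17059055 408.4370749  188.36704368] [ 1.15301651  0.2685098  -2.61841157] 15.615399681353514 58.87149631977081 [ 9.93964469e-01 -1.09701022e-01 -5.64603037e-04  4.12825401e-05] [ 0.00895464  0.06272838 -0.00778931]
yaw -12.596170745697806
```

View pics/lift.png

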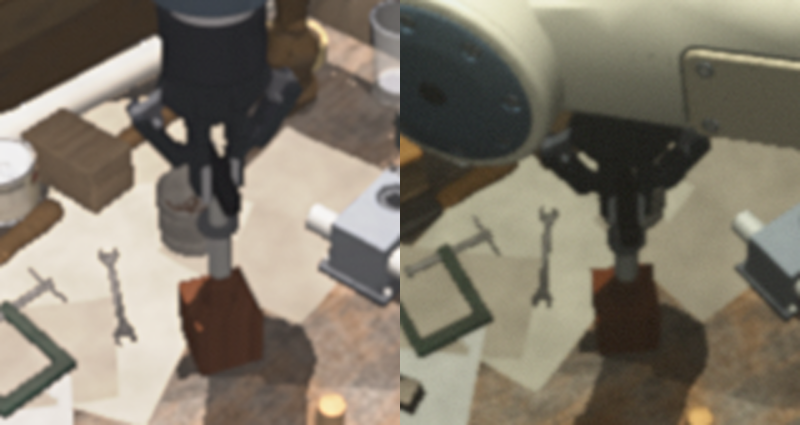

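The key is lifted and upright, with about 2 N of weight felt. Next I'll measure the shank relative to the TCP.

```bash
python3 - <<'E'
from h import *
for n in("scene","top"):
    f=np.load(n+"2.npz");d=f["d"];W=world(f,d);K,R,t=cam(f);o=-R.T@t;print(n,o.round())
    base=np.array([511.2,408.4])
    for z0 in (100,110,120,130,140):
        m=(d>0)&(np.hypot(*(W[...,:2]-base).transpose(2,0,1))<16)&(abs(W[...,2]-z0)<6)
        v,u=np.nonzero(m)
        if len(v)<6: print(z0,len(v));continue
        P=W[m];h=(base-o[:2]);h/=np.linalg.norm(h);q=np.array([-h[1],h[0]])
        lat=(P[:,:2]-base)@q;dep=(P[:,:2]-base)@h
        # axis = lateral mid + nearest surface + 10 mm
        print(z0,len(v),"lat",lat.min().round(1),lat.max().round(1),"dep med",np.median(dep[abs(lat-np.median(lat))<5]).round(1),"h",h.round(2),"centre",(base+q*(lat.min()+lat.max())/2+h*(np.median(dep[abs(lat-np.median(lat))<5])+9.7)).round(1))
E
```

```text
scene [  2. 707. 726.]
100 19 lat -10.7 8.4 dep med -9.5 h [ 0.86 -0.51] centre [510.8 407.3]
110 37 lat -10.8 8.3 dep med -10.5 h [ 0.86 -0.51] centre [509.9 407.7]
120 41 lat -11.0 8.1 dep med -10.3 h [ 0.86 -0.51] centre [510.  407.4]
130 42 lat -11.0 7.8 dep med -10.2 h [ 0.86 -0.51] centre [509.9 407.3]
140 37 lat -11.0 9.6 dep med -9.8 h [ 0.86 -0.51] centre [510.8 407.8]
top [ 63. 555. 824.]
100 12 lat -10.8 9.6 dep med -7.8 h [ 0.95 -0.31] centre [512.8 407.3]
110 30 lat -10.7 9.6 dep med -8.4 h [ 0.95 -0.31] centre [512.2 407.5]
120 26 lat -10.7 9.5 dep med -8.8 h [ 0.95 -0.31] centre [511.9 407.5]
130 27 lat -10.6 9.4 dep med -9.1 h [ 0.95 -0.31] centre [511.5 407.7]
140 17 lat -8.3 9.2 dep med -9.0 h [ 0.95 -0.31] centre [512.  408.7]
```

```bash
python3 - <<'E'
from cell import r
from h import *
s=r.get_state();print(plan(s,525.9,200.5,188.4,-1.6))
E
```

```text
(array([ 5.992, 19.91 , -0.082]), array([ 0.0026,  0.0024, -0.1919]))
```

Emit:
step_arm(
  deltas=[
    {"x": 0.8,"y": 2.5,"z": 0,"wx": 0,"wy": 0,"wz": -0.05,"gripper": -1},
    {"x": 1.7,"y": 5.5,"z": 0,"wx": 0,"wy": 0,"wz": -0.1,"gripper": -1},
    {"x": 2.6,"y": 8.5,"z": 0,"wx": 0,"wy": 0,"wz": -0.19,"gripper": -1},
    {"x": 3.5,"y": 11.5,"z": 0,"wx": 0,"wy": 0,"wz": -0.19,"gripper": -1},
    {"x": 4.4,"y": 14.5,"z": 0,"wx": 0,"wy": 0,"wz": -0.19,"gripper": -1},
    {"x": 5.3,"y": 17.5,"z": 0,"wx": 0,"wy": 0,"wz": -0.19,"gripper": -1},
    {"x": 6.0,"y": 19.9,"z": 0,"wx": 0,"wy": 0,"wz": -0.19,"gripper": -1},
    {"x": 6.0,"y": 19.9,"z": 0,"wx": 0,"wy": 0,"wz": -0.19,"gripper": -1},
    {"x": 6.0,"y": 19.9,"z": 0,"wx": 0,"wy": 0,"wz": -0.19,"gripper": -1},
    {"x": 6.0,"y": 19.9,"z": 0,"wx": 0,"wy": 0,"wz": -0.19,"gripper": -1},
    {"x": 6.0,"y": 19.9,"z": 0,"wx": 0,"wy": 0,"wz": -0.19,"gripper": -1},
  ],
  newtons=60,
)

```text
t: 5.77
tool_pos: [526.5, 201.7, 188.6]
eef_rot: [1.0, -0.015, -0.0, 0.0]
contact_force: [0.5, 0.7, -1.7]
finger_gap: 15.1
finger_force: 59.1
```

```bash
python3 - <<'E'
from cell import r
from h import *
s=r.get_state();print(s["tool_pos"],s["contact_force"],plan(s,525.9,200.5,162,-1.6),s["torque"])
E
```

```text
[526.51673005 201.68302631 188.61636864] [ 0.48636228  0.66350719 -1.67413875] (array([-0.056,  0.119,  2.662]), array([ 0.0004,  0.0009, -0.0012])) [ 0.0152823  -0.00064592  0.08007591]
```

Emit:
step_arm(
  deltas=[
    {"x": -0.05,"y": 0.1,"z": 1.0,"wx": 0,"wy": 0,"wz": 0,"gripper": -1},
    {"x": -0.05,"y": 0.1,"z": 2.0,"wx": 0,"wy": 0,"wz": 0,"gripper": -1},
    {"x": -0.05,"y": 0.1,"z": 2.6,"wx": 0,"wy": 0,"wz": 0,"gripper": -1},
    {"x": -0.05,"y": 0.1,"z": 2.8,"wx": 0,"wy": 0,"wz": 0,"gripper": -1},
    {"x": -0.05,"y": 0.1,"z": 3.0,"wx": 0,"wy": 0,"wz": 0,"gripper": -1},
    {"x": -0.05,"y": 0.1,"z": 3.15,"wx": 0,"wy": 0,"wz": 0,"gripper": -1},
    {"x": -0.05,"y": 0.1,"z": 3.25,"wx": 0,"wy": 0,"wz": 0,"gripper": -1},
    {"x": -0.05,"y": 0.1,"z": 3.25,"wx": 0,"wy": 0,"wz": 0,"gripper": -1},
    {"x": -0.05,"y": 0.1,"z": 3.25,"wx": 0,"wy": 0,"wz": 0,"gripper": -1},
  ],
  newtons=60,
)

```text
t: 6.52
tool_pos: [526.4, 200.1, 157.1]
eef_rot: [1.0, -0.015, 0.0, -0.0]
contact_force: [-0.3, 0.1, -1.8]
finger_gap: 15.0
finger_force: 59.2
```

```bash
cat > look.py <<'E'
from cell import r
from h import *
s=r.get_state();T=Ro.from_quat(s["eef_rot"]).as_matrix()
print(s["t"].__round__(2),s["tool_pos"].round(1),"F",s["contact_force"].round(1),"M",s["torque"].round(2),"yaw",np.degrees(np.arctan2(T[1,0],T[0,0])).round(1),"q6",s["q"][5].round(2),"gap",round(s["finger_gap"],1))
E
python3 look.py
```

```text
6.52 [526.4 200.1 157.1] F [-0.3  0.1 -1.8] M [0.03 0.02 0.02] yaw -1.7 q6 0.9 gap 15.0
```

Emit:
step_arm(
  deltas=[
    {"x": 0,"y": 0,"z": 0.1,"wx": 0,"wy": 0,"wz": 0,"gripper": -1},
    {"x": 0,"y": 0,"z": 0.2,"wx": 0,"wy": 0,"wz": 0,"gripper": -1},
    {"x": 0,"y": 0,"z": 0.3,"wx": 0,"wy": 0,"wz": 0,"gripper": -1},
    {"x": 0,"y": 0,"z": 0.4,"wx": 0,"wy": 0,"wz": 0,"gripper": -1},
    {"x": 0,"y": 0,"z": 0.4,"wx": 0,"wy": 0,"wz": 0,"gripper": -1},
  ],
  newtons=60,
)

```text
t: 6.93
tool_pos: [526.1, 200.0, 152.5]
eef_rot: [1.0, -0.015, -0.0, 0.0]
contact_force: [0.1, 0.4, -1.6]
finger_gap: 14.9
finger_force: 59.1
```

```bash
python3 look.py
```

```text
6.93 [526.1 200.  152.5] F [ 0.1  0.4 -1.6] M [ 0.05  0.02 -0.  ] yaw -1.7 q6 0.9 gap 14.9
```

Emit:
step_arm(
  deltas=[
    {"x": 0,"y": 0,"z": 0.1,"wx": 0,"wy": 0,"wz": 0,"gripper": -1},
    {"x": 0,"y": 0,"z": 0.2,"wx": 0,"wy": 0,"wz": 0,"gripper": -1},
    {"x": 0,"y": 0,"z": 0.3,"wx": 0,"wy": 0,"wz": 0,"gripper": -1},
    {"x": 0,"y": 0,"z": 0.4,"wx": 0,"wy": 0,"wz": 0,"gripper": -1},
    {"x": 0,"y": 0,"z": 0.4,"wx": 0,"wy": 0,"wz": 0,"gripper": -1},
  ],
  newtons=60,
)

```text
t: 7.35
tool_pos: [526.1, 200.1, 148.5]
eef_rot: [1.0, -0.015, -0.0, 0.0]
contact_force: [-0.5, 0.2, -1.1]
finger_gap: 15.0
finger_force: 59.1
```

```bash
python3 look.py
```

```text
7.35 [526.1 200.1 148.5] F [-0.5  0.2 -1.1] M [ 0.12  0.06 -0.06] yaw -1.7 q6 0.9 gap 15.0
```

Emit:
step_arm(
  deltas=[
    {"x": 0,"y": 0,"z": 0.1,"wx": 0,"wy": 0,"wz": 0,"gripper": -1},
    {"x": 0,"y": 0,"z": 0.2,"wx": 0,"wy": 0,"wz": 0,"gripper": -1},
    {"x": 0,"y": 0,"z": 0.3,"wx": 0,"wy": 0,"wz": 0,"gripper": -1},
    {"x": 0,"y": 0,"z": 0.4,"wx": 0,"wy": 0,"wz": 0,"gripper": -1},
    {"x": 0,"y": 0,"z": 0.5,"wx": 0,"wy": 0,"wz": 0,"gripper": -1},
    {"x": 0,"y": 0,"z": 0.6,"wx": 0,"wy": 0,"wz": 0,"gripper": -1},
    {"x": 0,"y": 0,"z": 0.6,"wx": 0,"wy": 0,"wz": 0,"gripper": -1},
  ],
  newtons=60,
)

```text
t: 7.93
tool_pos: [526.2, 200.1, 142.5]
eef_rot: [1.0, -0.015, -0.0, 0.0]
contact_force: [-0.4, 0.9, -1.3]
finger_gap: 15.4
finger_force: 59.1
```

```bash
python3 look.py
```

```text
7.93 [526.2 200.1 142.5] F [-0.4  0.9 -1.3] M [0.08 0.08 0.07] yaw -1.7 q6 0.9 gap 15.4
```

Slowly down until it touches the bottom.

Emit:
step_arm(
  deltas=[
    {"x": 0,"y": 0,"z": 0.05,"wx": 0,"wy": 0,"wz": 0,"gripper": -1},
    {"x": 0,"y": 0,"z": 0.1,"wx": 0,"wy": 0,"wz": 0,"gripper": -1},
    {"x": 0,"y": 0,"z": 0.15,"wx": 0,"wy": 0,"wz": 0,"gripper": -1},
    {"x": 0,"y": 0,"z": 0.2,"wx": 0,"wy": 0,"wz": 0,"gripper": -1},
    {"x": 0,"y": 0,"z": 0.2,"wx": 0,"wy": 0,"wz": 0,"gripper": -1},
  ],
  newtons=60,
)

```text
t: 8.35
tool_pos: [526.2, 200.1, 140.6]
eef_rot: [1.0, -0.015, -0.0, 0.0]
contact_force: [-1.2, 0.1, -2.0]
finger_gap: 14.9
finger_force: 59.1
```

```bash
python3 look.py
```

```text
8.35 [526.2 200.1 140.6] F [-1.2  0.1 -2. ] M [ 0.15  0.17 -0.05] yaw -1.7 q6 0.9 gap 14.9
```

Emit:
step_arm(
  deltas=[
    {"x": 0,"y": 0,"z": 0.03,"wx": 0,"wy": 0,"wz": 0,"gripper": -1},
    {"x": 0,"y": 0,"z": 0.06,"wx": 0,"wy": 0,"wz": 0,"gripper": -1},
    {"x": 0,"y": 0,"z": 0.1,"wx": 0,"wy": 0,"wz": 0,"gripper": -1},
    {"x": 0,"y": 0,"z": 0.1,"wx": 0,"wy": 0,"wz": 0,"gripper": -1},
    {"x": 0,"y": 0,"z": 0.1,"wx": 0,"wy": 0,"wz": 0,"gripper": -1},
  ],
  newtons=60,
)

```text
t: 8.77
tool_pos: [526.4, 200.1, 140.5]
eef_rot: [1.0, -0.015, 0.0, -0.0]
contact_force: [-2.7, 0.0, 4.7]
finger_gap: 15.4
finger_force: 60.1
```

```bash
python3 look.py
```

```text
8.77 [526.4 200.1 140.5] F [-2.7  0.   4.7] M [-0.06  0.99 -0.03] yaw -1.7 q6 0.9 gap 15.4
```

Contact is at the predicted depth, so the key is fully home. I'll turn clockwise (+wz).

Emit:
step_arm(
  deltas=[
    {"x": 0,"y": 0,"z": 0,"wx": 0,"wy": 0,"wz": 0,"gripper": -1},
    {"x": 0,"y": 0,"z": 0,"wx": 0,"wy": 0,"wz": 0.05,"gripper": -1},
    {"x": 0,"y": 0,"z": 0,"wx": 0,"wy": 0,"wz": 0.1,"gripper": -1},
    {"x": 0,"y": 0,"z": 0,"wx": 0,"wy": 0,"wz": 0.15,"gripper": -1},
    {"x": 0,"y": 0,"z": 0,"wx": 0,"wy": 0,"wz": 0.2,"gripper": -1},
    {"x": 0,"y": 0,"z": 0,"wx": 0,"wy": 0,"wz": 0.25,"gripper": -1},
    {"x": 0,"y": 0,"z": 0,"wx": 0,"wy": 0,"wz": 0.3,"gripper": -1},
    {"x": 0,"y": 0,"z": 0,"wx": 0,"wy": 0,"wz": 0.35,"gripper": -1},
    {"x": 0,"y": 0,"z": 0,"wx": 0,"wy": 0,"wz": 0.4,"gripper": -1},
    {"x": 0,"y": 0,"z": 0,"wx": 0,"wy": 0,"wz": 0.4,"gripper": -1},
  ],
  newtons=100,
)

```text
t: 9.6
tool_pos: [526.2, 200.2, 140.6]
eef_rot: [0.977, -0.214, 0.0, -0.0]
contact_force: [-3.3, 0.1, 5.9]
finger_gap: 14.2
finger_force: 97.5
```

```bash
python3 look.py
```

```text
9.6 [526.2 200.2 140.6] F [-3.3  0.1  5.9] M [0.06 1.53 0.05] yaw -24.8 q6 0.5 gap 14.2
```

Emit:
step_arm(
  deltas=[
    {"x": 0,"y": 0,"z": 0,"wx": 0,"wy": 0,"wz": 0.05,"gripper": -1},
    {"x": 0,"y": 0,"z": 0,"wx": 0,"wy": 0,"wz": 0.1,"gripper": -1},
    {"x": 0,"y": 0,"z": 0,"wx": 0,"wy": 0,"wz": 0.15,"gripper": -1},
    {"x": 0,"y": 0,"z": 0,"wx": 0,"wy": 0,"wz": 0.2,"gripper": -1},
    {"x": 0,"y": 0,"z": 0,"wx": 0,"wy": 0,"wz": 0.25,"gripper": -1},
    {"x": 0,"y": 0,"z": 0,"wx": 0,"wy": 0,"wz": 0.3,"gripper": -1},
    {"x": 0,"y": 0,"z": 0,"wx": 0,"wy": 0,"wz": 0.35,"gripper": -1},
    {"x": 0,"y": 0,"z": 0,"wx": 0,"wy": 0,"wz": 0.4,"gripper": -1},
  ],
  newtons=100,
)

```text
t: 10.27
tool_pos: [526.1, 200.1, 140.5]
eef_rot: [0.915, -0.404, 0.0, -0.0]
contact_force: [-4.1, -0.2, 6.7]
finger_gap: 14.4
finger_force: 97.6
```

```bash
python3 look.py
```

```text
10.27 [526.1 200.1 140.5] F [-4.1 -0.2  6.7] M [-0.03  1.62  0.22] yaw -47.7 q6 0.1 gap 14.4
```

Emit:
step_arm(
  deltas=[
    {"x": 0,"y": 0,"z": 0,"wx": 0,"wy": 0,"wz": 0.04,"gripper": -1},
    {"x": 0,"y": 0,"z": 0,"wx": 0,"wy": 0,"wz": 0.08,"gripper": -1},
    {"x": 0,"y": 0,"z": 0,"wx": 0,"wy": 0,"wz": 0.12,"gripper": -1},
    {"x": 0,"y": 0,"z": 0,"wx": 0,"wy": 0,"wz": 0.15,"gripper": -1},
    {"x": 0,"y": 0,"z": 0,"wx": 0,"wy": 0,"wz": 0.15,"gripper": -1},
  ],
  newtons=100,
)

```text
t: 10.68
tool_pos: [526.1, 200.1, 140.6]
eef_rot: [0.882, -0.471, 0.0, -0.0]
contact_force: [-3.2, 0.1, 6.1]
finger_gap: 14.6
finger_force: 97.6
```

```bash
python3 look.py
```

```text
10.68 [526.1 200.1 140.6] F [-3.2  0.1  6.1] M [-0.01  1.63  0.11] yaw -56.2 q6 -0.05 gap 14.6
```

Emit:
step_arm(
  deltas=[
    {"x": 0,"y": 0,"z": 0,"wx": 0,"wy": 0,"wz": 0.04,"gripper": -1},
    {"x": 0,"y": 0,"z": 0,"wx": 0,"wy": 0,"wz": 0.08,"gripper": -1},
    {"x": 0,"y": 0,"z": 0,"wx": 0,"wy": 0,"wz": 0.1,"gripper": -1},
    {"x": 0,"y": 0,"z": 0,"wx": 0,"wy": 0,"wz": 0.1,"gripper": -1},
  ],
  newtons=100,
)

```text
t: 11.02
tool_pos: [526.1, 200.0, 140.5]
eef_rot: [0.858, -0.514, 0.0, -0.0]
contact_force: [-4.2, 0.0, 6.5]
finger_gap: 14.5
finger_force: 97.6
```

```bash
python3 look.py
```

```text
11.02 [526.1 200.  140.5] F [-4.2  0.   6.5] M [-0.09  1.62  0.14] yaw -61.9 q6 -0.15 gap 14.5
```

Emit:
step_arm(
  deltas=[
    {"x": 0,"y": 0,"z": 0,"wx": 0,"wy": 0,"wz": 0.03,"gripper": -1},
    {"x": 0,"y": 0,"z": 0,"wx": 0,"wy": 0,"wz": 0.06,"gripper": -1},
    {"x": 0,"y": 0,"z": 0,"wx": 0,"wy": 0,"wz": 0.08,"gripper": -1},
    {"x": 0,"y": 0,"z": 0,"wx": 0,"wy": 0,"wz": 0.08,"gripper": -1},
  ],
  newtons=100,
)

```text
t: 11.35
tool_pos: [526.1, 200.1, 140.5]
eef_rot: [0.837, -0.548, 0.0, -0.0]
contact_force: [-5.1, -0.5, 6.5]
finger_gap: 14.4
finger_force: 97.7
```

```bash
python3 look.py
```

```text
11.35 [526.1 200.1 140.5] F [-5.1 -0.5  6.5] M [-0.09  1.74  0.37] yaw -66.5 q6 -0.23 gap 14.4
```

Emit:
step_arm(
  deltas=[
    {"x": 0,"y": 0,"z": 0,"wx": 0,"wy": 0,"wz": 0.02,"gripper": -1},
    {"x": 0,"y": 0,"z": 0,"wx": 0,"wy": 0,"wz": 0.04,"gripper": -1},
    {"x": 0,"y": 0,"z": 0,"wx": 0,"wy": 0,"wz": 0.05,"gripper": -1},
    {"x": 0,"y": 0,"z": 0,"wx": 0,"wy": 0,"wz": 0.05,"gripper": -1},
  ],
  newtons=100,
)

```text
t: 11.68
tool_pos: [526.1, 200.1, 140.5]
eef_rot: [0.823, -0.568, 0.0, 0.0]
contact_force: [-4.3, -1.4, 6.3]
finger_gap: 14.8
finger_force: 97.9
```

```bash
python3 look.py
```

```text
11.68 [526.1 200.1 140.5] F [-4.3 -1.4  6.3] M [-0.09  1.63  0.68] yaw -69.3 q6 -0.28 gap 14.8
```

Emit:
step_arm(
  deltas=[
    {"x": 0,"y": 0,"z": 0,"wx": 0,"wy": 0,"wz": 0.03,"gripper": -1},
    {"x": 0,"y": 0,"z": 0,"wx": 0,"wy": 0,"wz": 0.06,"gripper": -1},
    {"x": 0,"y": 0,"z": 0,"wx": 0,"wy": 0,"wz": 0.06,"gripper": -1},
  ],
  newtons=100,
)

```text
t: 11.93
tool_pos: [526.1, 200.1, 140.6]
eef_rot: [0.805, -0.593, 0.0, 0.0]
contact_force: [-4.8, -0.6, 6.2]
finger_gap: 14.5
finger_force: 98.0
```

```bash
python3 look.py
```

```text
11.93 [526.1 200.1 140.6] F [-4.8 -0.6  6.2] M [-0.06  1.64  0.8 ] yaw -72.7 q6 -0.34 gap 14.5
```

The torque rose well above 0.15 N m, to 0.8, so the screw is against its stop. I'll relieve the twist and lift out.

Emit:
step_arm(
  deltas=[
    {"x": 0,"y": 0,"z": 0,"wx": 0,"wy": 0,"wz": -0.06,"gripper": -1},
    {"x": 0,"y": 0,"z": 0,"wx": 0,"wy": 0,"wz": -0.12,"gripper": -1},
    {"x": 0,"y": 0,"z": -0.1,"wx": 0,"wy": 0,"wz": -0.12,"gripper": -1},
    {"x": 0,"y": 0,"z": -0.2,"wx": 0,"wy": 0,"wz": -0.12,"gripper": -1},
    {"x": 0,"y": 0,"z": -0.3,"wx": 0,"wy": 0,"wz": -0.12,"gripper": -1},
  ],
  newtons=100,
)

```text
t: 12.35
tool_pos: [525.5, 200.1, 140.7]
eef_rot: [0.839, -0.544, -0.001, 0.001]
contact_force: [1.9, 1.6, -15.3]
finger_gap: 14.4
finger_force: 97.5
```

```bash
python3 look.py
```

```text
12.35 [525.5 200.1 140.7] F [  1.9   1.6 -15.3] M [ 0.35 -1.21  0.07] yaw -66.0 q6 -0.22 gap 14.4
```

Emit:
step_arm(
  deltas=[
    {"x": 0,"y": 0,"z": -0.1,"wx": 0,"wy": 0,"wz": 0.02,"gripper": -1},
    {"x": 0,"y": 0,"z": -0.2,"wx": 0,"wy": 0,"wz": 0.04,"gripper": -1},
    {"x": 0,"y": 0,"z": -0.2,"wx": 0,"wy": 0,"wz": 0.04,"gripper": -1},
  ],
  newtons=100,
)

```text
t: 12.6
tool_pos: [525.1, 200.0, 140.9]
eef_rot: [0.827, -0.562, -0.002, 0.002]
contact_force: [5.9, 1.7, -24.6]
finger_gap: 14.2
finger_force: 98.5
```

```bash
python3 look.py
```

```text
12.6 [525.1 200.  140.9] F [  5.9   1.7 -24.6] M [ 0.74 -2.51  0.11] yaw -68.4 q6 -0.26 gap 14.2
```

```bash
python3 - <<'E'
from cell import r
from h import *
a,_=r.snapshot("scene");b,_=r.snapshot("wrist")
cv2.imwrite("pics/stuck.png",cv2.resize(np.hstack([cv2.resize(a[110:270,270:430],(420,420),interpolation=2),b[:,70:490]]),(800,400))[:,:,::-1])
E
```

```text
(no output)
```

View pics/stuck.png

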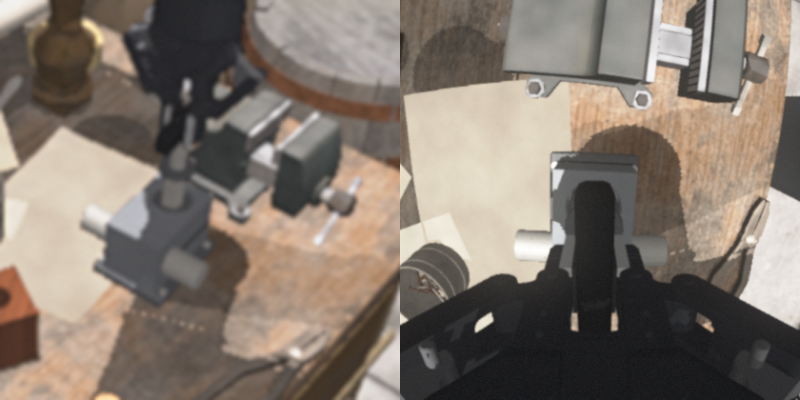

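Nothing is caught. The shank is still in the recess, and the side force grows with the pull, so the key is binding in the socket from arm compliance. I'll ease the pull and centre the side load and tilt.

```bash
python3 - <<'E'
from cell import r
from h import *
s=r.get_state();print(plan(s,526.1,200,140.9,-68.4))
E
```

```text
(array([ 0.037, -0.093, -0.005]), array([0.005 , 0.0007, 0.0012]))
```

Emit:
step_arm(
  deltas=[
    {"x": 0.04,"y": -0.1,"z": 0.1,"wx": 0,"wy": 0,"wz": -0.02,"gripper": -1},
    {"x": 0.04,"y": -0.1,"z": 0.1,"wx": 0,"wy": 0,"wz": -0.02,"gripper": -1},
  ],
  newtons=100,
)

```text
t: 12.87
tool_pos: [525.7, 200.0, 140.9]
eef_rot: [0.834, -0.552, -0.002, 0.002]
contact_force: [2.9, 1.5, -23.6]
finger_gap: 14.3
finger_force: 98.5
```

```bash
python3 look.py
```

```text
12.87 [525.7 200.  140.9] F [  2.9   1.5 -23.6] M [ 0.86 -1.22 -0.1 ] yaw -67.1 q6 -0.24 gap 14.3
```

Emit:
step_arm(
  deltas=[
    {"x": 0,"y": -0.1,"z": 0,"wx": 0.005,"wy": 0,"wz": 0.01,"gripper": -1},
    {"x": 0,"y": -0.1,"z": 0,"wx": 0.005,"wy": 0,"wz": 0.01,"gripper": -1},
  ],
  newtons=100,
)

```text
t: 13.03
tool_pos: [525.8, 199.9, 140.9]
eef_rot: [0.83, -0.557, -0.001, 0.0]
contact_force: [0.3, 1.3, -27.7]
finger_gap: 14.5
finger_force: 98.0
```

```bash
python3 look.py
```

```text
13.03 [525.8 199.9 140.9] F [  0.3   1.3 -27.7] M [ 0.67 -0.2   0.09] yaw -67.7 q6 -0.25 gap 14.5
```

Emit:
step_arm(
  deltas=[
    {"x": 0,"y": 0.1,"z": 0.2,"wx": -0.003,"wy": 0,"wz": 0,"gripper": -1},
    {"x": 0,"y": 0.15,"z": 0.35,"wx": -0.005,"wy": 0,"wz": 0,"gripper": -1},
    {"x": 0,"y": 0.15,"z": 0.35,"wx": -0.005,"wy": 0,"wz": 0,"gripper": -1},
    {"x": 0,"y": 0.15,"z": 0.35,"wx": -0.005,"wy": 0,"wz": 0,"gripper": -1},
  ],
  newtons=100,
)

```text
t: 13.37
tool_pos: [526.2, 199.8, 140.8]
eef_rot: [0.831, -0.556, -0.0, 0.0]
contact_force: [-4.3, 1.6, -12.7]
finger_gap: 14.5
finger_force: 100.4
```

```bash
python3 look.py
```

```text
13.37 [526.2 199.8 140.8] F [ -4.3   1.6 -12.7] M [0.56 2.   0.07] yaw -67.6 q6 -0.25 gap 14.5
```

Emit:
step_arm(
  deltas=[
    {"x": -0.02,"y": 0.07,"z": 0.1,"wx": 0,"wy": 0,"wz": -0.02,"gripper": -1},
    {"x": -0.02,"y": 0.07,"z": 0.1,"wx": 0,"wy": 0,"wz": -0.02,"gripper": -1},
  ],
  newtons=100,
)

```text
t: 13.53
tool_pos: [526.3, 199.8, 140.7]
eef_rot: [0.837, -0.547, 0.0, -0.001]
contact_force: [-5.1, 1.5, -8.9]
finger_gap: 14.3
finger_force: 101.1
```

```bash
python3 look.py
```

```text
13.53 [526.3 199.8 140.7] F [-5.1  1.5 -8.9] M [ 0.38  2.25 -0.1 ] yaw -66.4 q6 -0.23 gap 14.3
```

Force and moment readings together show a tilt couple in the socket, so the key is jammed by a slightly cocked grip. The clean fix is to release the key where it stands, let everything relax, and regrip.

Emit:
step_arm(
  deltas=[
    {"x": 0,"y": 0,"z": 0,"wx": 0,"wy": 0,"wz": 0,"gripper": -0.8},
    {"x": 0,"y": 0,"z": 0,"wx": 0,"wy": 0,"wz": 0,"gripper": -0.4},
    {"x": 0,"y": 0,"z": 0,"wx": 0,"wy": 0,"wz": 0,"gripper": -0.2},
    {"x": 0,"y": 0,"z": 0,"wx": 0,"wy": 0,"wz": 0,"gripper": -0.2},
    {"x": 0,"y": 0,"z": 0,"wx": 0,"wy": 0,"wz": 0,"gripper": -0.2},
    {"x": 0,"y": 0,"z": 0,"wx": 0,"wy": 0,"wz": 0,"gripper": -0.2},
  ],
  newtons=40,
)

```text
t: 14.03
tool_pos: [527.3, 200.0, 140.7]
eef_rot: [0.837, -0.548, 0.001, -0.001]
contact_force: [-0.3, 0.2, -0.9]
finger_gap: 34.4
finger_force: 0.0
```

```bash
python3 look.py; python3 - <<'E'
from cell import r
from h import *
s=r.get_state();print(plan(s,526.1,200.1,140.5,-67.5),s["eef_rot"])
for n in("scene","top"):
    c=r.calibration(n);p,d=r.snapshot(n);W=world(c,d);K,R,t=cam(c);o=-R.T@t
    if n=="scene": cv2.imwrite("pics/rel.png",cv2.resize(p[100:260,260:440,::-1],None,fx=4,fy=3.7,interpolation=2)[:600,:800])
    base=np.array([526.,200.]);h=base-o[:2];h/=np.linalg.norm(h);q=np.array([-h[1],h[0]])
    for z0 in (75,85,95,105):
        m=(d>0)&(np.hypot(*(W[...,:2]-base).transpose(2,0,1))<19)&(abs(W[...,2]-z0)<5)
        P=W[m]
        if len(P)>5:
            lat=(P[:,:2]-base)@q;dep=(P[:,:2]-base)@h;print(n,z0,len(P),lat.min().round(1),lat.max().round(1),np.median(dep).round(1))
E
```

```text
14.03 [527.3 200.  140.7] F [-0.3  0.2 -0.9] M [-0.04  0.05 -0.02] yaw -66.4 q6 -0.23 gap 34.4
(array([-0.055,  0.107,  0.021]), array([-0.0034, -0.0003,  0.0186])) [ 0.83659382 -0.54782104  0.00107165 -0.00131864]
scene 75 28 -9.9 17.4 -8.5
scene 85 25 -10.7 9.3 -8.8
scene 95 21 -10.0 6.8 -9.9
scene 105 46 -17.3 16.3 -9.9
top 75 22 -8.9 10.2 -7.0
top 85 19 -8.2 9.2 -7.0
top 95 13 -7.5 9.8 -7.7
top 105 22 -11.3 18.0 -9.1
```

View pics/rel.png

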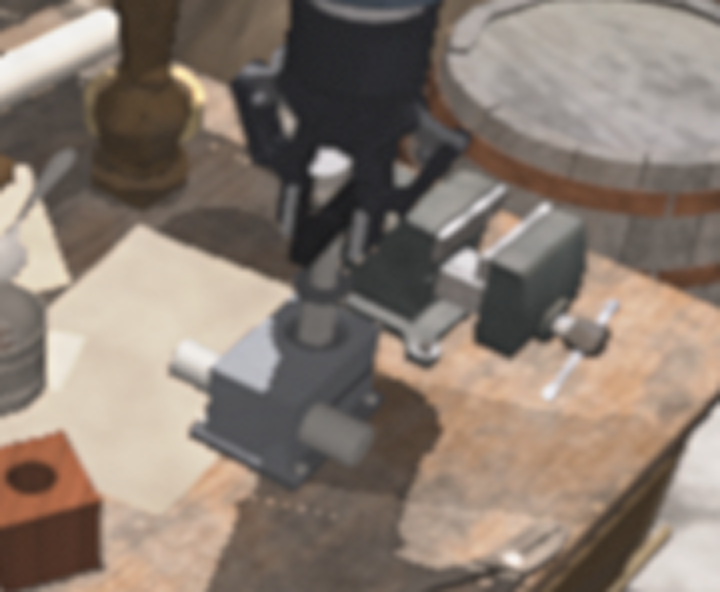

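The key stands upright in the socket, released, with forces near zero. I'll straighten the tool and regrip lightly.

Emit:
step_arm(
  deltas=[
    {"x": -0.05,"y": 0.1,"z": 0,"wx": -0.003,"wy": 0,"wz": 0,"gripper": -0.2},
    {"x": -0.05,"y": 0.1,"z": 0,"wx": -0.003,"wy": 0,"wz": 0,"gripper": -0.2},
    {"x": -0.05,"y": 0.1,"z": 0,"wx": -0.003,"wy": 0,"wz": 0,"gripper": -0.6},
    {"x": -0.05,"y": 0.1,"z": 0,"wx": -0.003,"wy": 0,"wz": 0,"gripper": -1},
    {"x": -0.05,"y": 0.1,"z": 0,"wx": -0.003,"wy": 0,"wz": 0,"gripper": -1},
    {"x": -0.05,"y": 0.1,"z": 0,"wx": -0.003,"wy": 0,"wz": 0,"gripper": -1},
    {"x": -0.05,"y": 0.1,"z": 0,"wx": -0.003,"wy": 0,"wz": 0,"gripper": -1},
  ],
  newtons=40,
)

```text
t: 14.72
tool_pos: [525.3, 200.0, 139.4]
eef_rot: [0.837, -0.548, -0.001, 0.001]
contact_force: [1.6, 1.0, -1.0]
finger_gap: 15.4
finger_force: 41.4
```

```bash
python3 look.py
```

```text
14.72 [525.3 200.  139.4] F [ 1.6  1.  -1. ] M [ 0.16 -0.62 -0.05] yaw -66.4 q6 -0.23 gap 15.4
```

Emit:
step_arm(
  deltas=[
    {"x": 0.02,"y": -0.07,"z": -0.05,"wx": 0.003,"wy": 0,"wz": 0,"gripper": -1},
    {"x": 0.02,"y": -0.08,"z": -0.1,"wx": 0.003,"wy": 0,"wz": 0,"gripper": -1},
    {"x": 0.02,"y": -0.08,"z": -0.2,"wx": 0.003,"wy": 0,"wz": 0,"gripper": -1},
    {"x": 0.02,"y": -0.08,"z": -0.2,"wx": 0.003,"wy": 0,"wz": 0,"gripper": -1},
  ],
  newtons=40,
)

```text
t: 15.05
tool_pos: [525.0, 199.9, 139.5]
eef_rot: [0.836, -0.548, -0.001, 0.001]
contact_force: [3.2, 1.1, -12.1]
finger_gap: 15.3
finger_force: 39.8
```

```bash
python3 look.py
```

```text
15.05 [525.  199.9 139.5] F [  3.2   1.1 -12.1] M [ 0.52 -1.35 -0.05] yaw -66.5 q6 -0.23 gap 15.3
```

Emit:
step_arm(
  deltas=[
    {"x": 0.03,"y": -0.15,"z": -0.05,"wx": 0.003,"wy": 0,"wz": 0.02,"gripper": -1},
    {"x": 0.05,"y": -0.3,"z": -0.05,"wx": 0.005,"wy": 0,"wz": 0.02,"gripper": -1},
    {"x": 0.05,"y": -0.3,"z": -0.1,"wx": 0.005,"wy": 0,"wz": -0.02,"gripper": -1},
    {"x": 0.05,"y": -0.3,"z": -0.1,"wx": 0.005,"wy": 0,"wz": -0.02,"gripper": -1},
  ],
  newtons=60,
)

```text
t: 15.38
tool_pos: [526.0, 199.9, 139.6]
eef_rot: [0.842, -0.539, -0.001, 0.001]
contact_force: [-3.2, 0.3, -17.4]
finger_gap: 15.3
finger_force: 59.8
```

```bash
python3 look.py
```

```text
15.38 [526.  199.9 139.6] F [ -3.2   0.3 -17.4] M [ 0.1   1.34 -0.04] yaw -65.3 q6 -0.21 gap 15.3
```

Emit:
step_arm(
  deltas=[
    {"x": -0.02,"y": 0.06,"z": -0.1,"wx": 0,"wy": 0,"wz": -0.01,"gripper": -1},
    {"x": -0.04,"y": 0.1,"z": -0.2,"wx": 0,"wy": 0,"wz": -0.03,"gripper": -1},
    {"x": -0.02,"y": 0.06,"z": -0.3,"wx": 0,"wy": 0,"wz": -0.03,"gripper": -1},
    {"x": -0.02,"y": 0.06,"z": -0.3,"wx": 0,"wy": 0,"wz": -0.03,"gripper": -1},
  ],
  newtons=80,
)

```text
t: 15.72
tool_pos: [525.3, 200.0, 139.9]
eef_rot: [0.849, -0.528, -0.002, 0.001]
contact_force: [2.8, 1.4, -34.4]
finger_gap: 14.9
finger_force: 79.0
```

```bash
python3 look.py
```

```text
15.72 [525.3 200.  139.9] F [  2.8   1.4 -34.4] M [ 0.38 -1.2  -0.09] yaw -63.7 q6 -0.18 gap 14.9
```

The key needs to come back to the middle of its hexagon play, about 5.7° back from the driving contact near -66°. I'll ease the pull and rotate back to about -60.5°.

Emit:
step_arm(
  deltas=[
    {"x": 0,"y": 0.02,"z": 0.2,"wx": 0,"wy": 0,"wz": 0,"gripper": -1},
    {"x": 0,"y": 0.02,"z": 0.4,"wx": 0,"wy": 0,"wz": -0.02,"gripper": -1},
    {"x": 0,"y": 0.02,"z": 0.4,"wx": 0,"wy": 0,"wz": -0.04,"gripper": -1},
    {"x": 0,"y": 0.02,"z": 0.4,"wx": 0,"wy": 0,"wz": -0.055,"gripper": -1},
    {"x": 0,"y": 0.02,"z": 0.4,"wx": 0,"wy": 0,"wz": -0.055,"gripper": -1},
  ],
  newtons=60,
)

```text
t: 16.13
tool_pos: [526.1, 199.9, 139.8]
eef_rot: [0.864, -0.503, -0.0, -0.0]
contact_force: [-4.8, -0.8, -23.0]
finger_gap: 14.4
finger_force: 80.6
```

```bash
python3 look.py
```

```text
16.13 [526.1 199.9 139.8] F [ -4.8  -0.8 -23. ] M [-0.28  2.23 -0.1 ] yaw -60.4 q6 -0.12 gap 14.4
```

Emit:
step_arm(
  deltas=[
    {"x": -0.05,"y": 0.09,"z": 0.1,"wx": 0,"wy": 0,"wz": 0,"gripper": -1},
    {"x": -0.05,"y": 0.09,"z": 0.1,"wx": 0,"wy": 0,"wz": 0,"gripper": -1},
    {"x": -0.05,"y": 0.09,"z": 0.1,"wx": 0,"wy": 0,"wz": 0,"gripper": -1},
  ],
  newtons=60,
)

```text
t: 16.38
tool_pos: [526.0, 200.0, 139.7]
eef_rot: [0.864, -0.503, 0.001, -0.001]
contact_force: [-5.5, -1.5, -19.9]
finger_gap: 14.8
finger_force: 80.9
```

```bash
python3 look.py
```

```text
16.38 [526.  200.  139.7] F [ -5.5  -1.5 -19.9] M [-0.45  2.26 -0.11] yaw -60.5 q6 -0.13 gap 14.8
```

Emit:
step_arm(
  deltas=[
    {"x": 0,"y": 0,"z": 0,"wx": 0,"wy": 0,"wz": 0,"gripper": -0.8},
    {"x": 0,"y": 0,"z": 0,"wx": 0,"wy": 0,"wz": 0,"gripper": -0.3},
    {"x": 0,"y": 0,"z": 0,"wx": 0,"wy": 0,"wz": 0,"gripper": -0.3},
    {"x": 0,"y": 0,"z": 0,"wx": 0,"wy": 0,"wz": 0,"gripper": -0.3},
    {"x": 0,"y": 0,"z": 0,"wx": 0,"wy": 0,"wz": 0,"gripper": -0.3},
  ],
  newtons=40,
)

```text
t: 16.8
tool_pos: [529.9, 201.7, 144.1]
eef_rot: [0.864, -0.503, 0.004, -0.006]
contact_force: [-0.1, 0.6, 0.7]
finger_gap: 29.6
finger_force: 0.0
```

```bash
python3 look.py; python3 - <<'E'
from cell import r
from h import *
c=r.calibration("wrist");p,d=r.snapshot("wrist");s=r.get_state();print(plan(s,525.9,200.1,140.5,-60.5))
K,R,t=cam(c);v,u=np.mgrid[:420,:560];a=np.stack([(u-K[0,2])/K[0,0],(v-K[1,2])/K[1,1]],-1);th=np.linalg.norm(a,axis=-1)
P=np.concatenate([a/np.maximum(th,1e-6)[...,None]*np.tan(th)[...,None]*d[...,None],d[...,None]],-1);W=(P-t)@R
m=(d>0)&(abs(W[...,2]-171)<3)&(np.hypot(W[...,0]-526,W[...,1]-200)<50)&(p.mean(2)<60)
R_=cv2.minAreaRect(W[m][:,:2].astype(np.float32));print(m.sum(),R_,np.median(W[m][:,2]),W[m].mean(0))
cv2.imwrite("pics/reg.png",np.hstack([p[:,:,::-1],])[:420])
E
```

```text
16.8 [529.9 201.7 144.1] F [-0.1  0.6  0.7] M [-0.08  0.07 -0.03] yaw -60.4 q6 -0.13 gap 29.6
(array([-0.043,  0.352,  0.266]), array([-0.0119, -0.0013,  0.0017]))
5674 ((528.093994140625, 196.3657684326172), (49.1445198059082, 64.58343505859375), 62.601619720458984) 170.44344009298152 [530.28126324 192.166538   170.39980102]
```

View pics/reg.png

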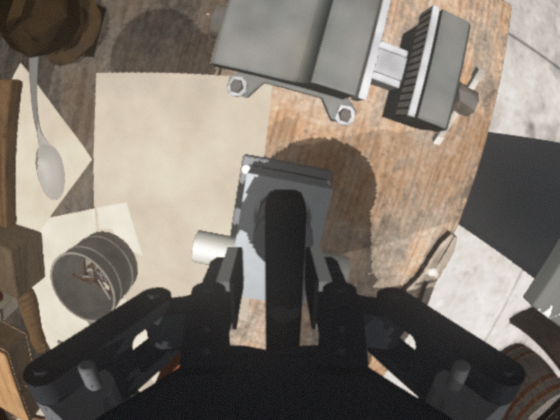

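The bar at columns 265–307 sits between the pads (243 and 325), standing free. The tool was commanded off-centre and tilted, so I'll straighten it while open and then regrip.

Emit:
step_arm(
  deltas=[
    {"x": -0.03,"y": 0.33,"z": 0.3,"wx": -0.012,"wy": -0.001,"wz": 0,"gripper": -0.3},
    {"x": -0.03,"y": 0.33,"z": 0.3,"wx": -0.012,"wy": -0.001,"wz": 0,"gripper": -0.3},
    {"x": -0.03,"y": 0.33,"z": 0.3,"wx": -0.012,"wy": -0.001,"wz": 0,"gripper": -0.3},
    {"x": -0.03,"y": 0.33,"z": 0.3,"wx": -0.012,"wy": -0.001,"wz": 0,"gripper": -0.3},
  ],
  newtons=40,
)

```text
t: 17.18
tool_pos: [524.1, 199.2, 137.3]
eef_rot: [0.864, -0.503, -0.002, 0.003]
contact_force: [-0.4, -0.8, -0.9]
finger_gap: 30.1
finger_force: 0.0
```

```bash
python3 look.py;  python3 - <<'E'
from cell import r
from h import *
s=r.get_state();print(plan(s,526.2,200.1,140.5,-60.5))
E
```

```text
17.18 [524.1 199.2 137.3] F [-0.4 -0.8 -0.9] M [-0.01 -0.06 -0.01] yaw -60.4 q6 -0.12 gap 30.1
(array([ 0.028, -0.222, -0.325]), array([0.0069, 0.0003, 0.0012]))
```

Emit:
step_arm(
  deltas=[
    {"x": 0,"y": 0,"z": 0,"wx": 0,"wy": 0,"wz": 0,"gripper": -0.3},
    {"x": 0,"y": 0,"z": 0,"wx": 0,"wy": 0,"wz": 0,"gripper": -0.3},
    {"x": 0,"y": 0,"z": 0,"wx": 0,"wy": 0,"wz": 0,"gripper": -0.3},
    {"x": 0,"y": 0,"z": 0,"wx": 0,"wy": 0,"wz": 0,"gripper": -0.3},
    {"x": 0,"y": 0,"z": 0,"wx": 0,"wy": 0,"wz": 0,"gripper": -0.3},
    {"x": 0,"y": 0,"z": 0,"wx": 0,"wy": 0,"wz": 0,"gripper": -0.3},
    {"x": 0,"y": 0,"z": 0,"wx": 0,"wy": 0,"wz": 0,"gripper": -0.3},
    {"x": 0,"y": 0,"z": 0,"wx": 0,"wy": 0,"wz": 0,"gripper": -0.3},
    {"x": 0,"y": 0,"z": 0,"wx": 0,"wy": 0,"wz": 0,"gripper": -0.3},
    {"x": 0,"y": 0,"z": 0,"wx": 0,"wy": 0,"wz": 0,"gripper": -0.3},
  ],
  newtons=40,
)

```text
t: 18.02
tool_pos: [523.9, 199.2, 137.3]
eef_rot: [0.864, -0.503, -0.002, 0.003]
contact_force: [0.2, -0.5, -0.4]
finger_gap: 29.8
finger_force: 0.0
```

```bash
python3 look.py;  python3 - <<'E'
from cell import r
from h import *
s=r.get_state();print(plan(s,526.2,200.1,140.5,-60.5))
E
```

```text
18.02 [523.9 199.2 137.3] F [ 0.2 -0.5 -0.4] M [ 0.03 -0.07 -0.  ] yaw -60.4 q6 -0.12 gap 29.8
(array([ 0.034, -0.237, -0.326]), array([0.007 , 0.0005, 0.0011]))
```

Emit:
step_arm(
  deltas=[
    {"x": 0.03,"y": -0.23,"z": -0.33,"wx": 0.007,"wy": 0,"wz": 0,"gripper": -0.3},
    {"x": 0.03,"y": -0.23,"z": -0.33,"wx": 0.007,"wy": 0,"wz": 0,"gripper": -0.3},
    {"x": 0.03,"y": -0.23,"z": -0.33,"wx": 0.007,"wy": 0,"wz": 0,"gripper": -0.3},
    {"x": 0.03,"y": -0.23,"z": -0.33,"wx": 0.007,"wy": 0,"wz": 0,"gripper": -0.3},
    {"x": 0.03,"y": -0.23,"z": -0.33,"wx": 0.007,"wy": 0,"wz": 0,"gripper": -0.3},
    {"x": 0.03,"y": -0.23,"z": -0.33,"wx": 0.007,"wy": 0,"wz": 0,"gripper": -0.3},
  ],
  newtons=40,
)

```text
t: 18.52
tool_pos: [526.1, 200.1, 140.5]
eef_rot: [0.864, -0.503, -0.0, -0.0]
contact_force: [0.3, -0.2, -0.1]
finger_gap: 30.4
finger_force: 0.0
```

```bash
python3 look.py;  python3 - <<'E'
from cell import r
from h import *
s=r.get_state();print(plan(s,526.2,200.1,140.5,-60.5))
E
```

```text
18.52 [526.1 200.1 140.5] F [ 0.3 -0.2 -0.1] M [ 0.02 -0.07  0.05] yaw -60.4 q6 -0.12 gap 30.4
(array([ 0.005, -0.012, -0.001]), array([0.0001, 0.0006, 0.0011]))
```

Exactly centred and vertical now. Closing.

Emit:
step_arm(
  deltas=[
    {"x": 0,"y": 0,"z": 0,"wx": 0,"wy": 0,"wz": 0,"gripper": -0.6},
    {"x": 0,"y": 0,"z": 0,"wx": 0,"wy": 0,"wz": 0,"gripper": -1},
    {"x": 0,"y": 0,"z": 0,"wx": 0,"wy": 0,"wz": 0,"gripper": -1},
    {"x": 0,"y": 0,"z": 0,"wx": 0,"wy": 0,"wz": 0,"gripper": -1},
    {"x": 0,"y": 0,"z": 0,"wx": 0,"wy": 0,"wz": 0,"gripper": -1},
  ],
  newtons=40,
)

```text
t: 18.93
tool_pos: [526.0, 200.0, 140.6]
eef_rot: [0.864, -0.503, -0.0, 0.0]
contact_force: [-1.4, 0.3, 2.3]
finger_gap: 15.5
finger_force: 39.6
```

```bash
python3 look.py
```

```text
18.93 [526.  200.  140.6] F [-1.4  0.3  2.3] M [-0.2   0.55 -0.05] yaw -60.4 q6 -0.12 gap 15.5
```

Emit:
step_arm(
  deltas=[
    {"x": 0,"y": 0,"z": -0.1,"wx": 0,"wy": 0,"wz": 0,"gripper": -1},
    {"x": 0,"y": 0,"z": -0.2,"wx": 0,"wy": 0,"wz": 0,"gripper": -1},
    {"x": 0,"y": 0,"z": -0.3,"wx": 0,"wy": 0,"wz": 0,"gripper": -1},
  ],
  newtons=40,
)

```text
t: 19.18
tool_pos: [525.2, 200.0, 140.8]
eef_rot: [0.864, -0.504, -0.002, 0.001]
contact_force: [4.5, 1.2, -19.9]
finger_gap: 15.6
finger_force: 39.6
```

```bash
python3 look.py
```

```text
19.18 [525.2 200.  140.8] F [  4.5   1.2 -19.9] M [ 0.21 -1.85 -0.1 ] yaw -60.5 q6 -0.12 gap 15.6
```

Still held. I'll ease the pull and test by turning clockwise again. If the torque stays near zero, the key has free play. A steady ~0.15 N m means the screw went back with the key.

Emit:
step_arm(
  deltas=[
    {"x": 0,"y": 0,"z": 0.15,"wx": 0,"wy": 0,"wz": 0,"gripper": -1},
    {"x": 0,"y": 0,"z": 0.27,"wx": 0,"wy": 0,"wz": 0.0,"gripper": -1},
    {"x": 0,"y": 0,"z": 0.27,"wx": 0,"wy": 0,"wz": 0.02,"gripper": -1},
    {"x": 0,"y": 0,"z": 0.27,"wx": 0,"wy": 0,"wz": 0.04,"gripper": -1},
  ],
  newtons=60,
)

```text
t: 19.52
tool_pos: [525.7, 200.0, 140.8]
eef_rot: [0.853, -0.521, -0.0, 0.0]
contact_force: [-0.3, 0.3, -7.2]
finger_gap: 14.9
finger_force: 62.7
```

```bash
python3 look.py; for i in 1 2 3; do python3 -c "
from cell import r;r.snapshot('top');print(r.get_state()['torque'].round(3),r.get_state()['contact_force'].round(1))"; done
```

```text
19.52 [525.7 200.  140.8] F [-0.3  0.3 -7.2] M [-0.19  0.23  0.16] yaw -62.8 q6 -0.17 gap 14.9
[-0.183  0.302  0.081] [-0.5 -0.2 -7.1]
[-0.24   0.394  0.077] [-0.2 -0.3 -6.2]
[-0.255  0.514  0.021] [-1.6  0.4 -7. ]
```

Emit:
step_arm(
  deltas=[
    {"x": 0,"y": 0,"z": 0,"wx": 0,"wy": 0,"wz": 0.02,"gripper": -1},
    {"x": 0,"y": 0,"z": 0,"wx": 0,"wy": 0,"wz": 0.04,"gripper": -1},
  ],
  newtons=60,
)

```text
t: 19.83
tool_pos: [525.8, 200.0, 140.8]
eef_rot: [0.843, -0.538, -0.0, 0.0]
contact_force: [-1.4, -1.2, -6.1]
finger_gap: 15.1
finger_force: 62.8
```

```bash
python3 look.py; for i in 1 2 3; do python3 -c "
from cell import r;r.snapshot('top');print(r.get_state()['torque'].round(3),r.get_state()['contact_force'].round(1))"; done
```

```text
19.83 [525.8 200.  140.8] F [-1.4 -1.2 -6.1] M [-0.25  0.73  0.13] yaw -65.1 q6 -0.21 gap 15.1
[-0.243  0.765  0.08 ] [-1.8  0.1 -7.2]
[-0.302  0.793  0.063] [-1.2 -0.8 -5.6]
[-0.298  0.929  0.083] [-1.6 -1.2 -4.9]
```

Emit:
step_arm(
  deltas=[
    {"x": 0.04,"y": -0.09,"z": -0.2,"wx": 0,"wy": 0,"wz": 0,"gripper": -1},
    {"x": 0.08,"y": -0.18,"z": -0.4,"wx": 0,"wy": 0,"wz": 0.0,"gripper": -1},
    {"x": 0.13,"y": -0.27,"z": -0.6,"wx": 0,"wy": 0,"wz": 0.0,"gripper": -1},
    {"x": 0.13,"y": -0.27,"z": -0.6,"wx": 0,"wy": 0,"wz": 0.03,"gripper": -1},
    {"x": 0.13,"y": -0.27,"z": -0.6,"wx": 0,"wy": 0,"wz": 0,"gripper": -1},
  ],
  newtons=110,
)

```text
t: 20.4
tool_pos: [526.1, 199.8, 141.2]
eef_rot: [0.842, -0.539, -0.004, 0.003]
contact_force: [0.8, 2.0, -31.7]
finger_gap: 14.3
finger_force: 108.9
```

```bash
python3 look.py
```

```text
20.4 [526.1 199.8 141.2] F [  0.8   2.  -31.7] M [ 0.54 -0.71 -0.15] yaw -65.2 q6 -0.2 gap 14.3
```

Emit:
step_arm(
  deltas=[
    {"x": 0.02,"y": -0.06,"z": -0.2,"wx": 0.003,"wy": 0,"wz": 0.02,"gripper": -1},
    {"x": 0.04,"y": -0.12,"z": -0.4,"wx": 0.006,"wy": 0,"wz": 0.03,"gripper": -1},
    {"x": 0.06,"y": -0.15,"z": -0.55,"wx": 0.008,"wy": 0,"wz": 0.0,"gripper": -1},
    {"x": 0.06,"y": -0.15,"z": -0.55,"wx": 0.008,"wy": 0,"wz": 0.03,"gripper": -1},
  ],
  newtons=120,
)

```text
t: 20.73
tool_pos: [525.9, 199.6, 143.5]
eef_rot: [0.835, -0.55, -0.004, 0.002]
contact_force: [1.1, 1.5, -37.8]
finger_gap: 14.2
finger_force: 119.9
```

```bash
python3 look.py
```

```text
20.73 [525.9 199.6 143.5] F [  1.1   1.5 -37.8] M [ 0.73 -0.64  0.14] yaw -66.8 q6 -0.23 gap 14.2
```

Emit:
step_arm(
  deltas=[
    {"x": 0.01,"y": -0.03,"z": -0.15,"wx": 0,"wy": 0,"wz": -0.03,"gripper": -1},
    {"x": 0.01,"y": -0.03,"z": -0.2,"wx": 0,"wy": 0,"wz": -0.04,"gripper": -1},
    {"x": 0.01,"y": -0.03,"z": -0.25,"wx": 0,"wy": 0,"wz": 0,"gripper": -1},
  ],
  newtons=120,
)

```text
t: 20.98
tool_pos: [527.8, 199.5, 153.0]
eef_rot: [0.835, -0.55, -0.001, -0.0]
contact_force: [-10.1, 0.8, -7.4]
finger_gap: 13.9
finger_force: 124.7
```

```bash
python3 look.py; python3 - <<'E'
from cell import r
from h import *
# collar height from scene depth + bar
for n in("scene","top"):
    p,d=r.snapshot(n);W=world(r.calibration(n),d);np.savez(n+"3.npz",p=p,d=d)
cv2.imwrite("pics/pull.png",cv2.resize(np.load("scene3.npz")["p"][130:230,300:400,::-1],(600,600),interpolation=2))
E
```

```text
20.98 [527.8 199.5 153. ] F [-10.1   0.8  -7.4] M [0.02 4.37 0.1 ] yaw -66.7 q6 -0.23 gap 13.9
```

View pics/pull.png

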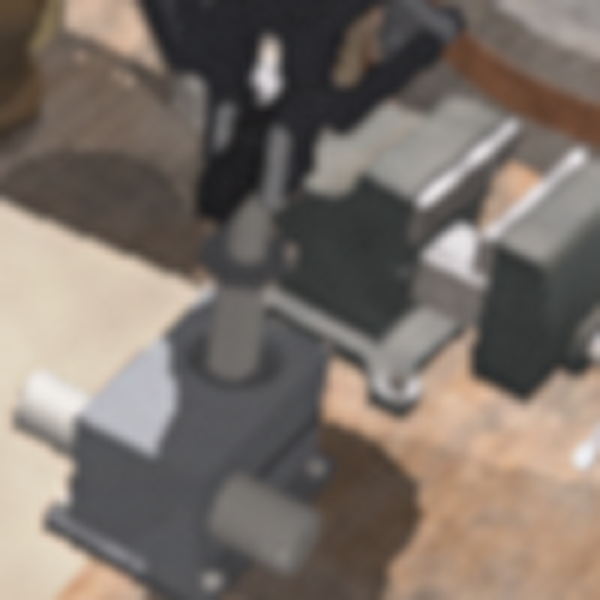

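The picture shows the collar at about (240,255), still above the recess. I'll check from its height whether the key rose or the pads slipped.

```bash
python3 look.py; python3 - <<'E'
from cell import r
from h import *
for n in("scene","top"):
    d=np.load(n+"3.npz")["d"];W=world(r.calibration(n),d)
    R=np.hypot(W[...,0]-526,W[...,1]-200);o=-cam(r.calibration(n))[1].T@cam(r.calibration(n))[2]
    h=(np.array([526,200])-o[:2]);h/=np.linalg.norm(h);dep=(W[...,:2]-[526,200])@h
    lat=(W[...,:2]-[526,200])@np.array([-h[1],h[0]])
    m=(d>0)&(dep<-13)&(dep>-22)&(abs(lat)<12)&(W[...,2]>85)&(W[...,2]<140)
    print(n,m.sum(),np.sort(W[m][:,2]).round(1)[[0,len(W[m])//4,len(W[m])//2,-1]] if m.sum() else "")
E
```

```text
21.08 [529.4 199.7 155.2] F [-8.6 -0.8 -0.3] M [-0.34  3.73  0.02] yaw -66.8 q6 -0.23 gap 14.1
scene 24 [117.6 119.7 121.6 124.3]
top 11 [119.9 121.2 123.3 125.8]
```

The collar rose by about 13 mm, so the key itself is nearly out and the grip held. Since the screw may have been dragged back slightly, I'll centre, go fully home again and retighten more gently.

Emit:
step_arm(
  deltas=[
    {"x": -0.1,"y": 0.25,"z": -0.1,"wx": 0,"wy": 0,"wz": 0,"gripper": -1},
    {"x": -0.12,"y": 0.29,"z": -0.1,"wx": 0,"wy": 0,"wz": 0,"gripper": -1},
    {"x": -0.12,"y": 0.29,"z": -0.1,"wx": 0,"wy": 0,"wz": 0,"gripper": -1},
    {"x": -0.12,"y": 0.29,"z": -0.1,"wx": 0,"wy": 0,"wz": 0,"gripper": -1},
    {"x": -0.12,"y": 0.29,"z": -0.1,"wx": 0,"wy": 0,"wz": 0,"gripper": -1},
    {"x": -0.12,"y": 0.29,"z": -0.1,"wx": 0,"wy": 0,"wz": 0,"gripper": -1},
  ],
  newtons=100,
)

```text
t: 21.58
tool_pos: [530.1, 200.8, 158.3]
eef_rot: [0.835, -0.55, 0.004, -0.006]
contact_force: [0.6, 0.5, 6.4]
finger_gap: 14.0
finger_force: 126.8
```

```bash
python3 look.py;  python3 - <<'E'
from cell import r
from h import *
s=r.get_state();print(plan(s,526.2,200.1,156,-66))
E
```

```text
21.58 [530.1 200.8 158.3] F [0.6 0.5 6.4] M [ 0.17 -0.17 -0.02] yaw -66.7 q6 -0.23 gap 14.0
(array([-0.089,  0.388,  0.229]), array([-0.0143,  0.0001, -0.0124]))
```

Emit:
step_arm(
  deltas=[
    {"x": -0.04,"y": 0.15,"z": -0.3,"wx": -0.007,"wy": 0,"wz": 0,"gripper": -1},
    {"x": -0.09,"y": 0.38,"z": -0.3,"wx": -0.014,"wy": 0,"wz": -0.01,"gripper": -1},
    {"x": -0.09,"y": 0.38,"z": -0.3,"wx": -0.014,"wy": 0,"wz": -0.01,"gripper": -1},
    {"x": -0.09,"y": 0.38,"z": -0.3,"wx": -0.014,"wy": 0,"wz": -0.01,"gripper": -1},
    {"x": -0.09,"y": 0.38,"z": -0.3,"wx": -0.014,"wy": 0,"wz": -0.01,"gripper": -1},
    {"x": -0.09,"y": 0.38,"z": -0.3,"wx": -0.014,"wy": 0,"wz": -0.01,"gripper": -1},
    {"x": -0.09,"y": 0.38,"z": -0.3,"wx": -0.014,"wy": 0,"wz": -0.01,"gripper": -1},
  ],
  newtons=60,
)

```text
t: 22.17
tool_pos: [523.9, 199.4, 158.5]
eef_rot: [0.838, -0.546, -0.002, 0.003]
contact_force: [0.6, -1.0, -2.1]
finger_gap: 14.2
finger_force: 125.6
```

```bash
python3 look.py;  python3 - <<'E'
from cell import r
from h import *
s=r.get_state();print(plan(s,526.2,200.1,s["tool_pos"][2],-63))
E
```

```text
22.17 [523.9 199.4 158.5] F [ 0.6 -1.  -2.1] M [0.04 0.02 0.03] yaw -66.2 q6 -0.22 gap 14.2
(array([ 0.027, -0.238, -0.002]), array([ 0.0065,  0.0008, -0.0553]))
```

Emit:
step_arm(
  deltas=[
    {"x": 0.03,"y": -0.24,"z": 0,"wx": 0.0065,"wy": 0,"wz": -0.07,"gripper": -1},
    {"x": 0.03,"y": -0.24,"z": 0,"wx": 0.0065,"wy": 0,"wz": -0.07,"gripper": -1},
    {"x": 0.03,"y": -0.24,"z": 0,"wx": 0.0065,"wy": 0,"wz": -0.07,"gripper": -1},
    {"x": 0.03,"y": -0.24,"z": 0.1,"wx": 0.0065,"wy": 0,"wz": -0.07,"gripper": -1},
    {"x": 0.03,"y": -0.24,"z": 0.2,"wx": 0.0065,"wy": 0,"wz": -0.07,"gripper": -1},
    {"x": 0.03,"y": -0.24,"z": 0.35,"wx": 0.0065,"wy": 0,"wz": -0.07,"gripper": -1},
    {"x": 0.03,"y": -0.24,"z": 0.5,"wx": 0.0065,"wy": 0,"wz": -0.07,"gripper": -1},
    {"x": 0.03,"y": -0.24,"z": 0.65,"wx": 0.0065,"wy": 0,"wz": -0.07,"gripper": -1},
    {"x": 0.03,"y": -0.24,"z": 0.8,"wx": 0.0065,"wy": 0,"wz": -0.07,"gripper": -1},
    {"x": 0.03,"y": -0.24,"z": 0.8,"wx": 0.0065,"wy": 0,"wz": -0.07,"gripper": -1},
  ],
  newtons=60,
)

```text
t: 23.0
tool_pos: [526.9, 200.2, 153.0]
eef_rot: [0.857, -0.516, 0.001, -0.001]
contact_force: [-4.1, -1.2, 9.7]
finger_gap: 14.0
finger_force: 127.4
```

```bash
python3 look.py
```

```text
23.0 [526.9 200.2 153. ] F [-4.1 -1.2  9.7] M [-0.21  1.56  0.05] yaw -62.1 q6 -0.15 gap 14.0
```

Pressing lightly on the mouth. The key left the socket at about -66°, so I'll turn back that way until it drops in.

Emit:
step_arm(
  deltas=[
    {"x": -0.02,"y": 0.06,"z": -0.03,"wx": 0,"wy": 0,"wz": 0.03,"gripper": -1},
    {"x": -0.02,"y": 0.06,"z": -0.03,"wx": 0,"wy": 0,"wz": 0.05,"gripper": -1},
    {"x": -0.02,"y": 0.06,"z": -0.03,"wx": 0,"wy": 0,"wz": 0.07,"gripper": -1},
    {"x": -0.02,"y": 0.06,"z": -0.03,"wx": 0,"wy": 0,"wz": 0.07,"gripper": -1},
  ],
  newtons=60,
)

```text
t: 23.33
tool_pos: [526.3, 200.2, 153.1]
eef_rot: [0.838, -0.546, 0.001, -0.002]
contact_force: [-2.3, -0.9, 7.2]
finger_gap: 14.4
finger_force: 127.0
```

```bash
python3 look.py
```

```text
23.33 [526.3 200.2 153.1] F [-2.3 -0.9  7.2] M [-0.06  1.24  0.05] yaw -66.2 q6 -0.23 gap 14.4
```

Emit:
step_arm(
  deltas=[
    {"x": -0.01,"y": 0.03,"z": 0,"wx": 0,"wy": 0,"wz": 0.02,"gripper": -1},
    {"x": -0.01,"y": 0.03,"z": 0,"wx": 0,"wy": 0,"wz": 0.04,"gripper": -1},
    {"x": -0.01,"y": 0.03,"z": 0,"wx": 0,"wy": 0,"wz": 0.06,"gripper": -1},
    {"x": -0.01,"y": 0.03,"z": 0,"wx": 0,"wy": 0,"wz": 0.08,"gripper": -1},
  ],
  newtons=60,
)

```text
t: 23.67
tool_pos: [526.2, 200.3, 153.2]
eef_rot: [0.815, -0.579, 0.001, -0.002]
contact_force: [-2.1, -0.4, 8.1]
finger_gap: 14.2
finger_force: 127.1
```

```bash
python3 look.py
```

```text
23.67 [526.2 200.3 153.2] F [-2.1 -0.4  8.1] M [0.13 1.05 0.08] yaw -70.8 q6 -0.31 gap 14.2
```

Emit:
step_arm(
  deltas=[
    {"x": -0.03,"y": 0.06,"z": -0.05,"wx": -0.002,"wy": 0,"wz": -0.08,"gripper": -1},
    {"x": -0.03,"y": 0.06,"z": -0.05,"wx": -0.002,"wy": 0,"wz": -0.16,"gripper": -1},
    {"x": -0.03,"y": 0.06,"z": 0,"wx": -0.002,"wy": 0,"wz": -0.17,"gripper": -1},
    {"x": -0.05,"y": 0.1,"z": 0.05,"wx": -0.002,"wy": 0,"wz": -0.18,"gripper": -1},
    {"x": -0.05,"y": 0.1,"z": 0.05,"wx": -0.002,"wy": 0,"wz": -0.18,"gripper": -1},
  ],
  newtons=60,
)

```text
t: 24.08
tool_pos: [524.8, 200.2, 151.2]
eef_rot: [0.864, -0.504, -0.0, -0.0]
contact_force: [2.0, -0.7, -0.1]
finger_gap: 13.9
finger_force: 125.8
```

```bash
python3 look.py;  python3 - <<'E'
from cell import r
from h import *
# shank tilt and centre, same camera frames as before
for n in("scene","top"):
    c=r.calibration(n);p,d=r.snapshot(n);W=world(c,d);K,R,t=cam(c);o=-R.T@t
    base=np.array([526.,200.]);h=base-o[:2];h/=np.linalg.norm(h);q=np.array([-h[1],h[0]])
    for z0 in (80,90,100,108):
        m=(d>0)&(np.hypot(*(W[...,:2]-base).transpose(2,0,1))<14)&(abs(W[...,2]-z0)<5);P=W[m]
        if len(P)>5:
            lat=(P[:,:2]-base)@q;dep=(P[:,:2]-base)@h;print(n,z0,len(P),lat.min().round(1),lat.max().round(1),np.median(dep).round(1))
E
```

```text
24.08 [524.8 200.2 151.2] F [ 2.  -0.7 -0.1] M [-0.35 -1.04  0.04] yaw -60.5 q6 -0.13 gap 13.9
scene 80 28 -11.2 8.6 -8.7
scene 90 27 -10.3 9.2 -9.1
scene 100 30 -11.6 8.1 -9.1
scene 108 12 -10.5 8.1 -9.6
top 80 19 -7.9 9.6 -8.3
top 90 24 -8.8 10.5 -7.9
top 100 19 -9.1 8.7 -8.4
```

It dropped in at -60.5°. Going down gently.

Emit:
step_arm(
  deltas=[
    {"x": 0.03,"y": -0.06,"z": 0.1,"wx": 0,"wy": 0,"wz": 0,"gripper": -1},
    {"x": 0.03,"y": -0.06,"z": 0.2,"wx": 0,"wy": 0,"wz": 0,"gripper": -1},
    {"x": 0.03,"y": -0.06,"z": 0.35,"wx": 0,"wy": 0,"wz": 0,"gripper": -1},
    {"x": 0.03,"y": -0.06,"z": 0.5,"wx": 0,"wy": 0,"wz": 0,"gripper": -1},
    {"x": 0.03,"y": -0.06,"z": 0.65,"wx": 0,"wy": 0,"wz": 0,"gripper": -1},
    {"x": 0.03,"y": -0.06,"z": 0.8,"wx": 0,"wy": 0,"wz": 0,"gripper": -1},
    {"x": 0.03,"y": -0.06,"z": 0.95,"wx": 0,"wy": 0,"wz": 0,"gripper": -1},
    {"x": 0.03,"y": -0.06,"z": 1.05,"wx": 0,"wy": 0,"wz": 0,"gripper": -1},
    {"x": 0.03,"y": -0.06,"z": 1.05,"wx": 0,"wy": 0,"wz": 0,"gripper": -1},
  ],
  newtons=60,
)

```text
t: 24.93
tool_pos: [525.2, 200.2, 140.8]
eef_rot: [0.864, -0.503, -0.0, 0.0]
contact_force: [1.2, -1.0, 4.2]
finger_gap: 13.8
finger_force: 126.4
```

```bash
python3 look.py
```

```text
24.93 [525.2 200.2 140.8] F [ 1.2 -1.   4.2] M [-0.56 -0.59  0.  ] yaw -60.4 q6 -0.13 gap 13.8
```

Fully home again. I'll turn clockwise until the torque just exceeds the screw's own drag.

Emit:
step_arm(
  deltas=[
    {"x": 0,"y": 0,"z": 0,"wx": 0,"wy": 0,"wz": 0.03,"gripper": -1},
    {"x": 0,"y": 0,"z": -0.02,"wx": 0,"wy": 0,"wz": 0.06,"gripper": -1},
    {"x": 0,"y": 0,"z": -0.03,"wx": 0,"wy": 0,"wz": 0.09,"gripper": -1},
    {"x": 0,"y": 0,"z": -0.03,"wx": 0,"wy": 0,"wz": 0.12,"gripper": -1},
    {"x": 0,"y": 0,"z": -0.03,"wx": 0,"wy": 0,"wz": 0.14,"gripper": -1},
    {"x": 0,"y": 0,"z": -0.03,"wx": 0,"wy": 0,"wz": 0.14,"gripper": -1},
  ],
  newtons=100,
)

```text
t: 25.43
tool_pos: [525.2, 200.2, 140.8]
eef_rot: [0.827, -0.562, -0.0, 0.0]
contact_force: [2.2, -1.3, 3.0]
finger_gap: 14.1
finger_force: 126.5
```

```bash
python3 look.py
```

```text
25.43 [525.2 200.2 140.8] F [ 2.2 -1.3  3. ] M [-0.64 -0.79  0.51] yaw -68.4 q6 -0.27 gap 14.1
```

Torque is 0.51 N m, so it's tight on the stop. I'll unwind the pads only and pull straight up with side compensation.

Emit:
step_arm(
  deltas=[
    {"x": 0,"y": 0,"z": 0,"wx": 0,"wy": 0,"wz": -0.04,"gripper": -1},
    {"x": 0.02,"y": -0.04,"z": -0.1,"wx": 0,"wy": 0,"wz": -0.07,"gripper": -1},
    {"x": 0.04,"y": -0.09,"z": -0.2,"wx": 0,"wy": 0,"wz": -0.07,"gripper": -1},
    {"x": 0.08,"y": -0.18,"z": -0.4,"wx": 0.002,"wy": 0,"wz": -0.07,"gripper": -1},
    {"x": 0.11,"y": -0.24,"z": -0.6,"wx": 0.004,"wy": 0,"wz": -0.07,"gripper": -1},
    {"x": 0.12,"y": -0.26,"z": -0.7,"wx": 0.006,"wy": 0,"wz": -0.06,"gripper": -1},
    {"x": 0.12,"y": -0.28,"z": -0.8,"wx": 0.006,"wy": 0,"wz": -0.08,"gripper": -1},
  ],
  newtons=120,
)

```text
t: 26.02
tool_pos: [525.9, 199.7, 146.6]
eef_rot: [0.848, -0.529, -0.001, -0.0]
contact_force: [-2.9, 0.2, -7.8]
finger_gap: 14.3
finger_force: 124.7
```

```bash
python3 look.py
```

```text
26.02 [525.9 199.7 146.6] F [-2.9  0.2 -7.8] M [0.06 1.04 0.04] yaw -63.9 q6 -0.18 gap 14.3
```

It's coming out freely. Lifting clear.

Emit:
step_arm(
  deltas=[
    {"x": -0.05,"y": 0.1,"z": -0.3,"wx": -0.003,"wy": 0,"wz": 0,"gripper": -1},
    {"x": -0.08,"y": 0.16,"z": -0.7,"wx": -0.006,"wy": 0,"wz": 0,"gripper": -1},
    {"x": -0.08,"y": 0.16,"z": -1.2,"wx": -0.006,"wy": 0,"wz": 0,"gripper": -1},
    {"x": -0.08,"y": 0.16,"z": -2.2,"wx": -0.006,"wy": 0,"wz": 0,"gripper": -1},
    {"x": -0.08,"y": 0.16,"z": -3.5,"wx": -0.006,"wy": 0,"wz": 0,"gripper": -1},
    {"x": -0.08,"y": 0.16,"z": -4.8,"wx": -0.006,"wy": 0,"wz": 0,"gripper": -1},
    {"x": -0.08,"y": 0.16,"z": -4.8,"wx": -0.006,"wy": 0,"wz": 0,"gripper": -1},
    {"x": -0.08,"y": 0.16,"z": -4.8,"wx": -0.006,"wy": 0,"wz": 0,"gripper": -1},
  ],
  newtons=80,
)

```text
t: 26.68
tool_pos: [526.8, 200.5, 198.3]
eef_rot: [0.849, -0.529, 0.0, -0.001]
contact_force: [0.0, -0.2, -1.9]
finger_gap: 14.3
finger_force: 125.7
```

```bash
python3 look.py;  python3 - <<'E'
from cell import r
from h import *
s=r.get_state();print(plan(s,511.5,409.3,192,-12.5))
E
```

```text
26.68 [526.8 200.5 198.3] F [ 0.  -0.2 -1.9] M [ 0.01  0.07 -0.04] yaw -63.9 q6 -0.18 gap 14.3
(array([-19.425,  -7.818,   0.669]), array([-2.900e-03, -1.000e-04, -8.966e-01]))
```

Emit:
step_arm(
  deltas=[
    {"x": -2.5,"y": -1,"z": 0,"wx": 0,"wy": 0,"wz": -0.1,"gripper": -1},
    {"x": -5.5,"y": -2.2,"z": 0,"wx": -0.003,"wy": 0,"wz": -0.2,"gripper": -1},
    {"x": -8.5,"y": -3.4,"z": 0,"wx": -0.003,"wy": 0,"wz": -0.32,"gripper": -1},
    {"x": -11.5,"y": -4.6,"z": 0,"wx": -0.003,"wy": 0,"wz": -0.44,"gripper": -1},
    {"x": -14.5,"y": -5.8,"z": 0,"wx": -0.003,"wy": 0,"wz": -0.56,"gripper": -1},
    {"x": -17.5,"y": -7,"z": 0,"wx": -0.003,"wy": 0,"wz": -0.68,"gripper": -1},
    {"x": -19.4,"y": -7.8,"z": 0,"wx": -0.003,"wy": 0,"wz": -0.8,"gripper": -1},
    {"x": -19.4,"y": -7.8,"z": 0,"wx": -0.003,"wy": 0,"wz": -0.9,"gripper": -1},
    {"x": -19.4,"y": -7.8,"z": 0,"wx": -0.003,"wy": 0,"wz": -0.9,"gripper": -1},
    {"x": -19.4,"y": -7.8,"z": 0,"wx": -0.003,"wy": 0,"wz": -0.9,"gripper": -1},
    {"x": -19.4,"y": -7.8,"z": 0,"wx": -0.003,"wy": 0,"wz": -0.9,"gripper": -1},
  ],
  newtons=80,
)

```text
t: 27.6
tool_pos: [510.7, 407.8, 196.3]
eef_rot: [0.994, -0.109, -0.002, 0.002]
contact_force: [-0.1, -0.4, -0.3]
finger_gap: 14.2
finger_force: 125.6
```

```bash
python3 look.py;  python3 - <<'E'
from cell import r
from h import *
for n in("scene","top"):
    c=r.calibration(n);p,d=r.snapshot(n);W=world(c,d);K,R,t=cam(c);o=-R.T@t
    base=np.array([511.3,408.5]);h=base-o[:2];h/=np.linalg.norm(h);q=np.array([-h[1],h[0]])
    for z0 in (112,122,132,142,152):
        m=(d>0)&(np.hypot(*(W[...,:2]-base).transpose(2,0,1))<15)&(abs(W[...,2]-z0)<6);P=W[m]
        if len(P)>5:
            lat=(P[:,:2]-base)@q;dep=(P[:,:2]-base)@h;print(n,z0,len(P),(base+q*(lat.min()+lat.max())/2+h*(np.median(dep[abs(lat-np.median(lat))<5])+9.7)).round(1))
    s=W[(d>0)&(np.hypot(*(W[...,:2]-base).transpose(2,0,1))<50)&(abs(W[...,2]-65.5)<4)][:,:2].astype(np.float32);print("stand",cv2.minAreaRect(s))
E
```

```text
27.6 [510.7 407.8 196.3] F [-0.1 -0.4 -0.3] M [-0.06 -0.02 -0.04] yaw -12.5 q6 0.44 gap 14.2
scene 112 33 [510.2 407.6]
scene 122 41 [509.9 407.6]
scene 132 42 [509.7 407.5]
scene 142 40 [509.6 407.3]
scene 152 20 [510.3 408.1]
stand ((509.9165344238281, 408.4672546386719), (60.682376861572266, 62.53702926635742), 78.089111328125)
top 112 23 [511.7 407.6]
top 122 29 [511.8 407.6]
top 132 30 [511.9 407.5]
top 142 30 [511.5 407.7]
top 152 9 [512.  407.5]
stand ((512.2265014648438, 408.8089599609375), (59.97129821777344, 61.97572708129883), 78.5000991821289)
```

Emit:
step_arm(
  deltas=[
    {"x": 0.02,"y": -0.08,"z": 1.5,"wx": 0.004,"wy": 0,"wz": 0,"gripper": -1},
    {"x": 0.02,"y": -0.08,"z": 3,"wx": 0.004,"wy": 0,"wz": 0,"gripper": -1},
    {"x": 0.02,"y": -0.08,"z": 4,"wx": 0.004,"wy": 0,"wz": 0,"gripper": -1},
    {"x": 0.02,"y": -0.08,"z": 5,"wx": 0.004,"wy": 0,"wz": 0,"gripper": -1},
    {"x": 0.02,"y": -0.08,"z": 6,"wx": 0.004,"wy": 0,"wz": 0,"gripper": -1},
    {"x": 0.02,"y": -0.08,"z": 7,"wx": 0.004,"wy": 0,"wz": 0,"gripper": -1},
    {"x": 0.02,"y": -0.08,"z": 8,"wx": 0.004,"wy": 0,"wz": 0,"gripper": -1},
    {"x": 0.02,"y": -0.08,"z": 8.6,"wx": 0.004,"wy": 0,"wz": 0,"gripper": -1},
    {"x": 0.02,"y": -0.08,"z": 9.0,"wx": 0.004,"wy": 0,"wz": 0,"gripper": -1},
    {"x": 0.02,"y": -0.08,"z": 9.3,"wx": 0.004,"wy": 0,"wz": 0,"gripper": -1},
    {"x": 0.02,"y": -0.08,"z": 9.45,"wx": 0.004,"wy": 0,"wz": 0,"gripper": -1},
    {"x": 0.02,"y": -0.08,"z": 9.45,"wx": 0.004,"wy": 0,"wz": 0,"gripper": -1},
    {"x": 0.02,"y": -0.08,"z": 9.45,"wx": 0.004,"wy": 0,"wz": 0,"gripper": -1},
  ],
  newtons=60,
)

```text
t: 28.78
tool_pos: [510.8, 409.2, 102.3]
eef_rot: [0.994, -0.107, -0.001, -0.001]
contact_force: [-0.6, 0.5, -1.7]
finger_gap: 14.7
finger_force: 125.7
```

```bash
python3 look.py
```

```text
28.78 [510.8 409.2 102.3] F [-0.6  0.5 -1.7] M [0.01 0.01 0.02] yaw -12.3 q6 0.45 gap 14.7
```

Emit:
step_arm(
  deltas=[
    {"x": 0,"y": 0,"z": 0.08,"wx": 0,"wy": 0,"wz": 0,"gripper": -1},
    {"x": 0,"y": 0,"z": 0.16,"wx": 0,"wy": 0,"wz": 0,"gripper": -1},
    {"x": 0,"y": 0,"z": 0.16,"wx": 0,"wy": 0,"wz": 0,"gripper": -1},
    {"x": 0,"y": 0,"z": 0.16,"wx": 0,"wy": 0,"wz": 0,"gripper": -0.5},
    {"x": 0,"y": 0,"z": 0.16,"wx": 0,"wy": 0,"wz": 0,"gripper": 0},
    {"x": 0,"y": 0,"z": 0.16,"wx": 0,"wy": 0,"wz": 0,"gripper": 0.6},
    {"x": 0,"y": 0,"z": 0.16,"wx": 0,"wy": 0,"wz": 0,"gripper": 0.6},
    {"x": 0,"y": 0,"z": 0.16,"wx": 0,"wy": 0,"wz": 0,"gripper": 0.6},
    {"x": 0,"y": 0,"z": -1.5,"wx": 0,"wy": 0,"wz": 0,"gripper": 0.6},
    {"x": 0,"y": 0,"z": -4,"wx": 0,"wy": 0,"wz": 0,"gripper": 0.6},
    {"x": 0,"y": 0,"z": -7,"wx": 0,"wy": 0,"wz": 0,"gripper": 0.6},
    {"x": 0,"y": 0,"z": -10,"wx": 0,"wy": 0,"wz": 0,"gripper": 0.6},
    {"x": 0,"y": 0,"z": -13,"wx": 0,"wy": 0,"wz": 0,"gripper": 0.6},
    {"x": 0,"y": 0,"z": -13,"wx": 0,"wy": 0,"wz": 0,"gripper": 0.6},
    {"x": 0,"y": 0,"z": -13,"wx": 0,"wy": 0,"wz": 0,"gripper": 0.6},
  ],
  newtons=60,
)

```text
t: 30.03
tool_pos: [511.7, 409.5, 234.3]
eef_rot: [0.994, -0.107, 0.0, -0.003]
contact_force: [-0.8, -0.6, 0.2]
finger_gap: 68.0
finger_force: 0.0
```

```bash
python3 look.py;  python3 - <<'E'
from cell import r
from h import *
for n in("scene","top"):
    p,d=r.snapshot(n);W=world(r.calibration(n),d)
    m=(d>0)&(np.hypot(W[...,0]-511,W[...,1]-409)<60)&(W[...,2]>118)&(W[...,2]<140);P=W[m]
    print(n,m.sum(),np.percentile(P[:,2],[5,50,95]).round(1),cv2.minAreaRect(P[:,:2].astype(np.float32)))
    for nm,x,y,ra,lo,hi in(("tin",650,354,50,50,66),("cork",378,383,20,38,48)):
        q=W[(d>0)&(np.hypot(W[...,0]-x,W[...,1]-y)<ra)&(W[...,2]>lo)&(W[...,2]<hi)];print(nm,len(q),q.mean(0).round(1))
E
```

```text
30.03 [511.7 409.5 234.3] F [-0.8 -0.6  0.2] M [-0.02  0.06 -0.  ] yaw -12.3 q6 0.44 gap 68.0
scene 259 [119.4 129.7 131.5] ((508.0111999511719, 410.5319519042969), (15.169612884521484, 78.88330078125), 77.8197021484375)
tin 210 [651.3 355.2  56.4]
cork 80 [377.7 381.9  41. ]
top 239 [123.6 130.9 133.4] ((510.36419677734375, 409.91180419921875), (16.088939666748047, 79.5615005493164), 77.83910369873047)
tin 192 [652.3 356.1  57.3]
cork 79 [380.  381.7  42.1]
```

The key is back upright in its stand at its original height, and the tin and cork are undisturbed.

```bash
python3 -c "from cell import r;print(r.hand_in())"
```

```text
the job is handed in; nothing more can be done
None
```

The job is handed in at about 30 s: the screw ended at 0.51 N m, against about 0.15 N m to turn it freely, so I take it to be on its stop; the key jammed after the first tightening and the screw may have slipped back a little, so I pulled the key out, went fully home again and retightened; the key is back upright in its stand and released, and the tin and cork measured in place (the pliers I did not re-measure).

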